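# Bolt down the sugar-ornament mould and ratchet the press shut

### The job

Clamp the mould for pressing: stand every T-bolt that has been set out in the bed's T-slot beside a fork of the mould plate, slide it home into the fork (one bolt to a fork, whichever forks you like) and give it a quarter turn, so that its tab points across the slot, and let go. Only when all bolts are locked, flip the ratchet's pawl lever over to the tightening side, then swing the handle back and forth until the jaw is fully home, driving it by the handle only and not by the toothed wheel. Leave the pawl on that side, park the handle at the right-hand end of its swing, and leave the other things on the bench where they are.

Things in the scene. Friction and masses are not known exactly. Their poses are not given: they have to be found in the camera images.
- press: The fixed press, an aluminium bed, top 28 mm above the bench. Origin at bench height, z up; -x faces the robot, +y is to the robot's left. The bed spans x -60 to 120 mm, y -240 to 330 mm. A steel mould plate (top 36 mm) behind the T-slot sends three forks over it and bears the white fixed mould half (84 mm high, x 55 to 115, y 19 to 135 mm). At the -y end a white gear head carries the ratchet
- slot_mid (a point): A point of the T-slot's middle line (press x = -20 mm), level with the bed's top. The slot runs along the press's y, open from y = -60 to 322 mm. Mouth 26 mm wide, between lips 20 to 28 mm above the bench; below them a chamber 58 mm wide, floor at 6 mm, roof at 20 mm. A bolt's head passes the mouth only with its long side along y and can be turned across only when down on the floor
- fork0 (a point): Seat of the fork nearest the ratchet (y = 20 mm): on the slot's floor, 6 mm up, where a bolt's origin is when home. The fork is 28 to 36 mm high and covers the slot from 22 mm on the -y side of the seat to 20 mm on its +y side. Its notch is 20 mm wide, opens to +y and ends 7.5 mm on the -y side. A bolt standing on the slot's floor slides in from +y, its collar passing 3 mm above the fork
- fork1 (a point): Seat of the middle fork (y = 125 mm), like fork0. Between two forks 63 mm of slot are free: a bolt let down 52 mm to the +y side of a seat goes clear of the forks
- fork2 (a point): Seat of the fork farthest from the ratchet (y = 230 mm), like fork0
- bolt0: T-bolt (may be absent: two or three are there), 78 mm tall, upright on its head, bottom-heavy, 0.15 to 0.31 kg. Steel head 46 (body's x) x 22 x 10 mm; shank 14 mm across; round collar 40 mm across, 33 to 38 mm up; black flat grip tab 38 to 78 mm up, 44 mm long along x like the head, 12 mm thick along y, pinched from above. Origin: centre of the head's underside. Any bolt fits any fork
- bolt1: T-bolt, same in all measures as bolt0; it may be absent
- bolt2: T-bolt, same in all measures as bolt0; it may be absent
- ratchet_axis (a point): Point on the upright axis about which ratchet handle and toothed wheel turn, on top of the gear head, 78 mm above the bench
- handle_grip (a point): Middle of the round black upright grip (22 mm across, from 100 to 150 mm above the bench; this point 127 mm) at the end of the ratchet handle, 150 mm from the axis. The grip spins freely on the handle. The handle is a steel bar 26 mm wide whose top is 100 mm above the bench
- handle (a joint): Angle of the ratchet handle, rad: 0 along the press's -x, growing clockwise from above (the grip swings to +y, the robot's left); stops at -0.75 and 0.75; stays where left. Tightening strokes go towards +, idle return strokes towards -. The parking end is the negative (-y) one. Driving takes about 4 N at the grip
- pawl_knob (a point): Middle of the small black upright knob (12 mm across, 101 to 127 mm above the bench, this point 118 mm) at the tip of the pawl lever. The lever turns about a point of the handle 72 mm from the ratchet axis and reaches 50 mm inward from there, so that its knob lies near the ratchet axis, above the wheel
- pawl (a joint): Angle of the pawl lever against the handle, rad, growing clockwise from above; stops at -0.46 and +0.46, stays where left; it takes 2 to 3 N at the knob. Near -0.46 (knob on the press's +y side of the handle's middle line) strokes would loosen; at +0.46 (knob pushed over to the -y side, about 44 mm of travel) it tightens
- wheel: Toothed ratchet wheel, 16 teeth, 86 mm across, 81 to 91 mm above the bench, on the ratchet axis. The handle catches it tooth by tooth (0.39 rad), so a full stroke turns it 0.8 to 1.2 rad. To be driven only through the handle
- jaw (a joint): Travel of the white sliding mould jaw along the press's +y, m: 0 open; stops at about 0.033, nearly touching the fixed mould half. Moves 5.5 mm for each rad of the wheel
- jaw_face (a point): Upper middle of the jaw's face, 84 mm above the bench, in the direction of the fixed mould half
- rose: Hard dried dark-red sugar rose, 78 mm across, 28 mm high; to be left alone
- grapes: Hard dried dark-red sugar grapes, 70 x 40 mm, 26 mm high; to be left alone
- tub: Empty clear plastic tub 110 x 140 mm, 55 mm high; to be left alone
- brush: Brush, 200 mm long, lying; to be left alone
- jar: Clear jar with white cap, 64 mm across, 80 mm high; to be left alone
- cutter: Round steel cutter ring, 80 mm across, 30 mm high; to be left alone
Not all that is in view belongs to the job. What is shaped like the bolt2 but purple is not meant.

How it is judged:
On the way, in this order (a step that is already met when the one before it is completed fails the run):
1. every bolt present is home in a fork and turned across the slot ((horizontal distance between bolt0 and fork0 below 0.011 m or horizontal distance between bolt0 and fork1 below 0.011 m or horizontal distance between bolt0 and fork2 below 0.011 m) and angle between the x axis of each of bolt0, bolt1, bolt2 and the x axis of press, either way round below 0.3 rad and angle between each of bolt0, bolt1, bolt2's own z axis and vertical below 0.15 rad and z of bolt0 in the frame of press between 0.002 and 0.011 m and (horizontal distance between bolt1 and fork0 below 0.011 m or horizontal distance between bolt1 and fork1 below 0.011 m or horizontal distance between bolt1 and fork2 below 0.011 m) and z of bolt1 in the frame of press between 0.002 and 0.011 m and (horizontal distance between bolt2 and fork0 below 0.011 m or horizontal distance between bolt2 and fork1 below 0.011 m or horizontal distance between bolt2 and fork2 below 0.011 m) and z of bolt2 in the frame of press between 0.002 and 0.011 m), for 0.2 s.
2. the pawl lever is over on the tightening side (value of joint pawl above 0.3 rad), for 0.2 s.
3. the jaw is home (value of joint jaw above 0.03 m), for 0.2 s.
At the end, for the whole second after the job is handed in: Every bolt present stands at rest within 11 mm of a fork's seat, upright, its head under the lips and turned to within 0.3 rad of straight across the slot; the pawl is beyond +0.3 rad, the jaw has travelled more than 30 mm, and the handle rests below -0.5 rad (all of step 1 and linear speed of each of bolt0, bolt1, bolt2 below 0.02 m/s and value of joint pawl above 0.3 rad and value of joint jaw above 0.03 m and value of joint handle below -0.5 rad and velocity of joint handle between -0.05 and 0.05 rad/s); the robot touches nothing.
It fails at once if a bystander is moved more than 30 mm (distance of any of rose, grapes, tub, brush, jar, cutter from where it was at the start of the episode above 0.03 m).
It fails at once if the toothed wheel is pushed by the fingers (contact force between the fingers and wheel above 8 N).
Of bolt0, bolt1, bolt2 only 2 to 3 are there at a start; the rules pass over those that are not, and their reading is None.
At some moment in a run one of bolt0, bolt1, bolt2 may be knocked a few centimetres aside while the robot is not near it.
It also fails if it takes over 210 s, if anything falls off the work surface, if the arm or the gripper's body presses on something with over 40 N, if the wrist force passes 120 N, or if a joint passes its speed limit or range.

### The arm

A 6-joint arm with a two-finger parallel gripper is mounted at the origin on the work surface. World frame = base frame: x ahead of the robot, y to its left, z up, the work surface at z = 0. Lengths are in m, angles in rad, forces in N, time in s.
With the tool pointing down it reaches from about 0.25 to 0.8 m from the base axis. Payload 8.5 kg.
Tool frame: the origin (TCP) lies midway between the tips of the shut fingers; the grasp point (between the pads) lies 19 mm behind it; z points along the fingers, y is the line along which they close (so a half turn about z gives the same grasp; the last joint's range is limited). The gripper opens to 85 mm and grips with 20 to 120 N. Pads are 22 mm wide; open, the fingers measure 114 mm over their backs; the gripper's body (76 mm by 85 mm) begins 54 mm behind the grasp point. The pads swing forward as they close: fully open they stand 13 mm farther back than shut.
Start: joints at [1.23, 0.238, -0.013, 1.319, 0, 1.571], TCP at [0.175, 0.495, 0.231] pointing down, gripper open.
Joint ranges: [-2.66, 2.66], [-1.03, 1.9], [-1.14, 1.46], [-1.82, 2.27], [-1.45, 1.34], [-3.14, 3.14]. Speed limits (rad/s): [2.22, 2.22, 2.79, 3.14, 3.14, 3.14].

### API

Orientations are given as a 3x3 rotation matrix whose columns are the frame's x, y, z axes.
In Python, from cell import ctrl gives the robot as it stands. The module is installed in compiled form; this text tells all that it offers.
- The arm moves only by the tool arm_command, never from a script. Its argument "rows" is one flat list of numbers, 6 for each row, row after row: the shift along the tool's x, y, z normalised to -1 to 1, where 1 is 0.02 m, then the turn, a rotation vector about the tool's x, y, z normalised to -1 to 1, where 1 is 4 degrees. In form: [dx, dy, dz, rx, ry, rz, dx, dy, dz, rx, ry, rz, ...]. A call has 1 to 5 rows; each row shifts and turns the commanded pose from where the row before left it, along the tool's axes as they then stand; what a row does not reach is not made up. A row lasts 1/8 s, in which the tool goes at most 62.5 mm and 10.7 degrees, less where a joint would pass 70% of its speed; a pose out of reach is approached as far as the arm can. A call with a number of a shift or a turn outside -1 to 1 is refused whole. A call with a gripper value outside its range is refused whole. "grip" is the opening, from 0 (shut) to 1 (fully open), set as the call begins (left out, the last holds). The fingers move at their own pace and stop on an object; "force" is the grip in N (left out, the last holds). Time passes only in rows, so rows that do not move let the fingers close. It gives the time, the measured TCP pose, the force, the opening and the grip force at its end, in the units of the state.
- ctrl.get_state(): the state, without advancing time (a new reading comes with each control period).
- ctrl.capture(name): name is "scene" or "side" or "wrist"; returns the picture (384x512x3 uint8, red, green, blue); there is no depth.
- ctrl.camera_info(name): a dict with "mtx" (3x3 intrinsics, pixels), "k1" (the pictures are not rectified: a ray, as slopes to the right and down, at radius r is drawn at 1 + k1 r^2 times it, then the intrinsics apply), "rvec" (rotation vector, rad) and "tvec" (3), from world to camera coordinates, as OpenCV has them; the wrist camera has in their place "tool_from_camera" (4x4, takes a point from camera to tool coordinates, whose origin is the TCP and whose axes are the flange's). Camera axes: x right, y down, z forward; pixel columns grow to the right and rows downward; lengths in m; the calibration is good to about 2 mm. A picture is of the moment at which its call begins: read the wrist's pose just before it. camera_info takes no time and is no camera call.
- ctrl.close_job(): hands the job in; it is judged then, once.
The state is a dict: "clock": time; "joints": joint angles; "joint_velocities": joint speeds; "joint_torque": joint torques, N m; "ee_pos": TCP position; "tool_rot": TCP orientation; "ft_force": force on the tool from outside, world axes, zero at the start; "moment": the same for the moment, N m; "gripper_width": finger opening in m; "grip_force": force on a finger pad.
Only numpy, scipy, OpenCV 4.12 (cv2) and the standard library are available. Lean on these libraries where they do the work, as an engineer would, in place of code of your own. Each camera call takes 0.05 s, during which the arm holds its last target. There are 200 camera calls.

## Working session

There is one attempt and no reset: what is moved stays moved. The work goes in short steps, Python scripts to look and compute and a tool call to move; the robot and the scene stay as the last step left them, time stands still between calls to the robot, and variables do not carry over. Pictures are saved under pics/ and viewed, at most 14 in all, crops included, and the job is handed in when it is done.

Besides the shell and the picture viewer there is one more tool, called after "Call:" in YAML: its name, and indented under it one key for each argument. arm_command: Moves the arm, as the interface text tells. Its arguments: {"type":"object","properties":{"rows":{"type":"array"},"grip":{"type":"number"},"force":{"type":"number"}},"required":["rows"]}

```bash
mkdir -p pics
cat > h.py <<'E'
import numpy as np,cv2
from cell import ctrl
def cap(n,f=None):
    s=ctrl.get_state(); im=ctrl.capture(n)
    if f: cv2.imwrite('pics/'+f,cv2.cvtColor(im,cv2.COLOR_RGB2BGR))
    return im,s
def cam(n,s=None):
    c=ctrl.camera_info(n);K=np.array(c['mtx'],float)
    if n=='wrist':
        T=np.array(c['tool_from_camera']);R=np.array(s['tool_rot']);Rw=R@T[:3,:3];o=R@T[:3,3]+np.array(s['ee_pos'])
    else:
        Rc=cv2.Rodrigues(np.array(c['rvec'],float))[0];Rw=Rc.T;o=-Rc.T@np.array(c['tvec'],float).ravel()
    return K,c['k1'],Rw,o
def ray(n,uv,s=None):
    K,k1,R,o=cam(n,s);d=np.linalg.inv(K)@np.array([uv[0],uv[1],1.]);p=d[:2].copy();q=p.copy()
    for _ in range(20): q=p/(1+k1*(q@q))
    return o,R@np.array([q[0],q[1],1.])
def pl(n,uv,z,s=None):
    o,d=ray(n,uv,s);return (o+d*(z-o[2])/d[2])
def proj(n,P,s=None):
    K,k1,R,o=cam(n,s);q=R.T@(np.array(P,float)-o);p=q[:2]/q[2];p=p*(1+k1*(p@p));return (K@np.array([p[0],p[1],1]))[:2]
E
python3 - <<'E'
from h import *
for n in('scene','side','wrist'):
    im,s=cap(n,n+'0.png');K,k,R,o=cam(n,s);print(n,o.round(3),R[:,2].round(2),K[0,0],k)
print(s)
E
```

```text
scene [1.268 0.709 0.801] [-0.6  -0.57 -0.56] 450.6869370618822 0.041069815657359114
side [ 0.346 -1.202  1.186] [ 0.1   0.73 -0.67] 491.05426318368893 -0.21566275798190854
wrist [0.102 0.521 0.374] [ 0.29 -0.1  -0.95] 270.30238612858705 -0.017971348806858488
{'clock': 0.1, 'joints': array([ 1.22998589e+00,  2.38727550e-01, -1.41825124e-02,  1.31919759e+00,
        1.96620943e-05,  1.57081512e+00]), 'joint_velocities': array([-4.64997053e-04, -1.61333039e-03,  1.65488763e-03, -6.51246408e-05,
        3.21202750e-05,  1.95700823e-03]), 'joint_torque': array([ 2.23781085e-04, -5.39721429e+01,  3.46999562e+01,  1.35556897e-02,
       -2.97794531e-05, -2.84166418e-05]), 'ee_pos': array([0.17534929, 0.49444858, 0.23073347]), 'tool_rot': array([[-9.42477797e-01,  3.34268447e-01, -4.56844550e-04],
       [ 3.34268758e-01,  9.42476995e-01, -1.22933542e-03],
       [ 1.96374372e-05, -1.31133020e-03, -9.99999140e-01]]), 'ft_force': array([0.64470867, 0.95456698, 0.3853624 ]), 'moment': array([ 0.01138488, -0.04358921, -0.02005048]), 'grip_force': 0.0, 'gripper_width': 0.08503968653950428}
```

View pics/scene0.png

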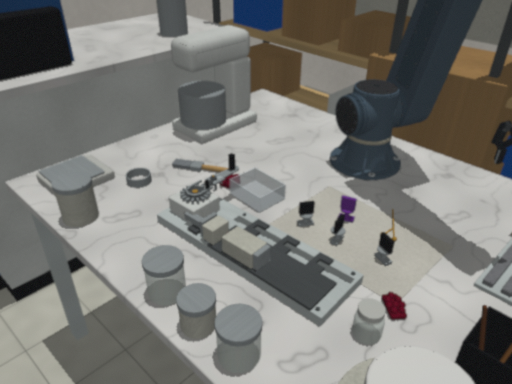

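View pics/side0.png

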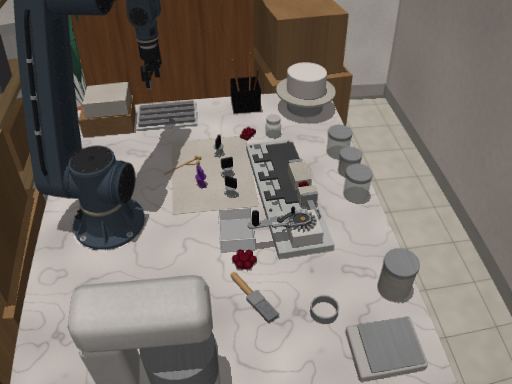

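The views show three black-tabbed bolts (scene ~(307,209), (340,226), (386,243)), a purple decoy at (348,208), and the press. Next I enlarge the views.

Run:
```python
import cv2
a=cv2.imread('pics/scene0.png')[140:320,150:415];cv2.imwrite('pics/a.png',cv2.resize(a,None,fx=3,fy=3,interpolation=2))
a=cv2.imread('pics/side0.png')[120:260,170:340];cv2.imwrite('pics/b.png',cv2.resize(a,None,fx=4.2,fy=4.2,interpolation=2))
```

```text
(no output)
```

View pics/a.png

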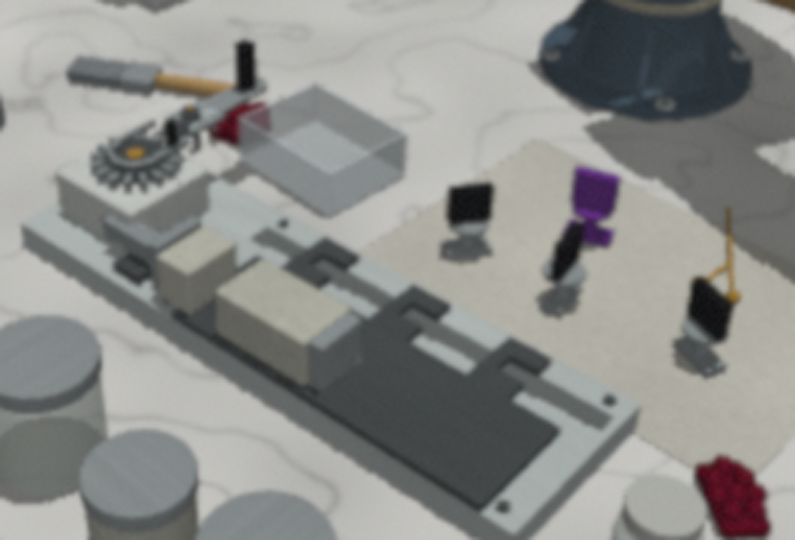

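View pics/b.png

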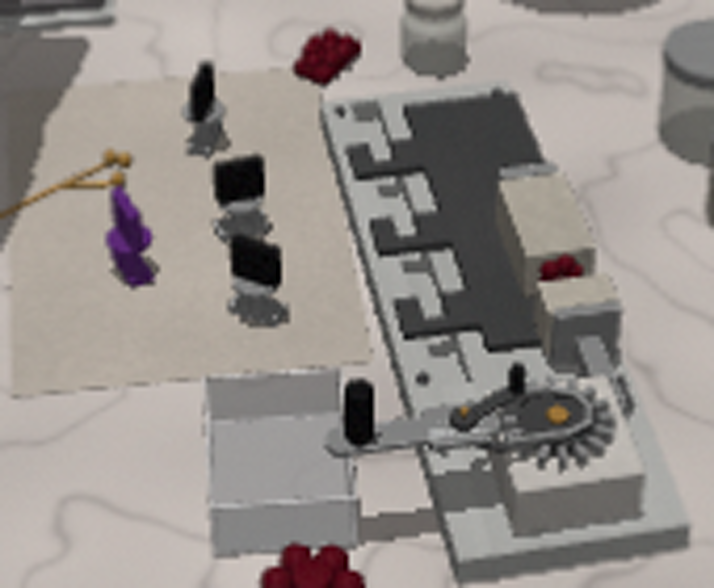

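```bash
cat >> h.py <<'E'
def tri(a,b):
    (o1,d1),(o2,d2)=a,b
    A=np.stack([d1,-d2],1);t=np.linalg.lstsq(A,o2-o1,rcond=None)[0]
    p,q=o1+d1*t[0],o2+d2*t[1];return (p+q)/2,np.linalg.norm(p-q)
def kab(L,W):
    L=np.array(L,float);W=np.array(W)[:,:2];l=L-L.mean(0);w=W-W.mean(0)
    a=np.arctan2((l[:,0]*w[:,1]-l[:,1]*w[:,0]).sum(),(l*w).sum());R=np.array([[np.cos(a),-np.sin(a)],[np.sin(a),np.cos(a)]])
    t=W.mean(0)-R@L.mean(0);return a,t,np.linalg.norm(L@R.T+t-W,axis=1)
E
python3 - <<'E'
from h import *
S=lambda u,v:(170+u/4.2,120+v/4.2)
C=lambda u,v:(150+u/3,140+v/3)
W=[pl('side',S(*p),.028) for p in((322,100),(520,93),(455,555),(688,528))]
W.append(pl('scene',C(638,405),.028))
L=[(-60,330),(120,330),(-60,-240),(120,-240),(-60,330)]
L=np.array(L)/1000
print(np.round(W,3));a,t,e=kab(L,W);print(a,t,e.round(4))
for n in('scene','side'):
    im=cv2.cvtColor(cv2.imread(f'pics/{n}0.png'),cv2.COLOR_BGR2HSV)
    m=(im[:,:,2]<45).astype(np.uint8);k,_,st,c=cv2.connectedComponentsWithStats(m)
    for i in range(1,k):
        if 15<st[i,4]<600: print(n,st[i],c[i].round(1))
E
```

```text
[[ 0.517  0.334  0.028]
 [ 0.702  0.319  0.028]
 [ 0.546 -0.231  0.028]
 [ 0.724 -0.23   0.028]
 [ 0.517  0.336  0.028]]
0.039254995058904125 [0.59316884 0.00342966] [0.0045 0.0186 0.009  0.0023 0.0064]
scene [214   0   5  22  76] [216.3  11.3]
scene [393   0  15  36 183] [400.   14.5]
scene [491   7  21  70 410] [502.8  45.6]
scene [391  41   9  11  41] [394.2  46.4]
scene [337  98  21  37 575] [346.7 115.6]
scene [492 122  20  42 351] [501.  140.9]
scene [509 127   3   9  17] [510.4 130.1]
scene [230 155   4  15  59] [231.5 161.9]
scene [206 181   3   7  18] [206.8 184.1]
scene [300 202  13  12 132] [306.2 207.6]
scene [335 215   9  18  87] [339. 223.]
scene [380 234  13  19 161] [386.1 242.9]
scene [ 68 258  16  14 124] [ 74.6 264.3]
scene [  0 272  53  28 545] [ 28.  285.6]
side [ 24   9   9  50 289] [27.4 33.5]
side [  0  36  11  56 348] [ 3.5 67.7]
side [ 28  63   8  33 181] [31.4 79. ]
side [75 72  6 10 30] [78.6 75.9]
side [ 31 100   9  31 164] [ 35.5 114.9]
side [ 36 135  12  42 218] [ 41.1 155. ]
side [216 136   5  13  47] [217.8 142.1]
side [221 158  12  11 102] [226.5 162.5]
side [255 160  16   3  16] [262.5 160.8]
side [ 93 171  15  14  51] [100.2 176.8]
side [225 176  12  13 111] [230.2 181.8]
side [260 178  18   3  19] [268.6 178.7]
side [266 197  19   4  21] [275.2 198.4]
side [285 201  14   3  16] [290.9 201.8]
side [291 207   4   7  21] [292.9 210.2]
side [ 74 209  13  25 174] [ 80.4 220.7]
side [252 211   7  15  98] [255.  217.9]
```

Run:
```python
from h import *
for n,a,b in(('A',(306.2,207.6),(230.2,181.8)),('B',(339,223),(226.5,162.5)),('C',(386.1,242.9),(217.8,142.1)),('grip',(231.5,161.9),(255,217.9)),('knob',(206.8,184.1),(292.9,210.2))):
    p,e=tri(ray('scene',a),ray('side',b));print(n,p.round(3),round(e,4))
S=lambda u,v:(170+u/4.2,120+v/4.2)
C=lambda u,v:(150+u/3,140+v/3)
W=[pl('side',S(*p),.028) for p in((322,100),(455,555),(688,528))]+[pl('scene',C(638,405),.028)]
a,t,e=kab(np.array([(-60,330),(-60,-240),(120,-240),(-60,330)])/1000,W);print(a,t,e.round(4))
```

```text
A [0.429 0.085 0.057] 0.0001
B [0.425 0.194 0.058] 0.0032
C [0.403 0.326 0.055] 0.0021
grip [ 0.482 -0.166  0.123] 0.0005
knob [ 0.605 -0.138  0.112] 0.0022
0.04759767767520735 [0.59299539 0.00818236] [0.0014 0.0043 0.0039 0.0014]
```

The enlargements show the press with three forks, the bolts A (430,85), B (425,194), C (403,326) mm and the pawl knob on the +y side. I go up to survey with the wrist camera.

Call:
arm_command:
  rows: [0, 0, -0.12, 0, 0, 1, 0, 0, -0.12, 0, 0, 1, 0, 0, -0.12, 0, 0, 1, 0, 0, -0.12, 0, 0, 1, 0, 0, -0.12, 0, 0, 1]
  grip: 1

```text
clock: 0.78
ee_pos: [0.1754, 0.4946, 0.2431]
tool_rot: [[-0.77, 0.638, -0.0], [0.638, 0.77, -0.001], [-0.0, -0.001, -1.0]]
ft_force: [-0.9, -0.1, 0.1]
gripper_width: 0.0856
grip_force: 0.0
```

Call:
arm_command:
  rows: [0, 0, -0.12, 0, 0, 1, 0, 0, -0.12, 0, 0, 1, 0, 0, -0.12, 0, 0, 1, 0, 0, -0.12, 0, 0, 1, 0, 0, -0.12, 0, 0, 1]

```text
clock: 1.4
ee_pos: [0.1754, 0.4946, 0.2551]
tool_rot: [[-0.505, 0.863, -0.0], [0.863, 0.505, -0.001], [-0.0, -0.001, -1.0]]
ft_force: [0.3, -0.3, 0.5]
gripper_width: 0.0855
grip_force: 0.0
```

Call:
arm_command:
  rows: [0, 0, -0.12, 0, 0, 1, 0, 0, -0.12, 0, 0, 1, 0, 0, -0.12, 0, 0, 1, 0, 0, -0.12, 0, 0, 1, 0, 0, -0.12, 0, 0, 1]

```text
clock: 2.02
ee_pos: [0.1754, 0.4946, 0.2671]
tool_rot: [[-0.18, 0.984, -0.0], [0.984, 0.18, -0.001], [-0.001, -0.0, -1.0]]
ft_force: [-0.3, 0.4, -0.7]
gripper_width: 0.0852
grip_force: 0.0
```

Call:
arm_command:
  rows: [-0.96, 0.82, -0.12, 0, 0, 1, -0.96, 0.82, -0.12, 0, 0, 1, -0.96, 0.82, 0, 0, 0, 0, -0.96, 0.82, 0, 0, 0, 0, -0.96, 0.82, 0, 0, 0, 0]

```text
clock: 2.65
ee_pos: [0.2656, 0.4055, 0.2719]
tool_rot: [[-0.043, 0.999, -0.0], [0.999, 0.043, -0.001], [-0.001, -0.0, -1.0]]
ft_force: [-0.4, 0.0, -0.9]
gripper_width: 0.0851
grip_force: 0.0
```

Call:
arm_command:
  rows: [-0.96, 0.82, 0, 0, 0, 0, -0.96, 0.82, 0, 0, 0, 0, -0.96, 0.82, 0, 0, 0, 0, -0.96, 0.82, 0, 0, 0, 0, -0.96, 0.82, 0, 0, 0, 0]

```text
clock: 3.28
ee_pos: [0.3517, 0.3131, 0.2719]
tool_rot: [[-0.043, 0.999, -0.0], [0.999, 0.043, -0.0], [-0.0, -0.0, -1.0]]
ft_force: [0.8, 0.8, -0.9]
gripper_width: 0.0854
grip_force: 0.0
```

Call:
arm_command:
  rows: [-0.96, 0.82, 0, 0, 0, 0, -0.96, 0.82, 0, 0, 0, 0, -0.96, 0.82, 0, 0, 0, 0, -0.96, 0.82, 0, 0, 0, 0, -0.96, 0.82, 0, 0, 0, 0]

```text
clock: 3.9
ee_pos: [0.4377, 0.2207, 0.2719]
tool_rot: [[-0.043, 0.999, -0.0], [0.999, 0.043, -0.0], [-0.0, -0.0, -1.0]]
ft_force: [0.2, 0.0, -0.5]
gripper_width: 0.0853
grip_force: 0.0
```

Call:
arm_command:
  rows: [0, 0, 0, 0, 0, 0, 0, 0, 0, 0, 0, 0]

```text
clock: 4.15
ee_pos: [0.4369, 0.2216, 0.2719]
tool_rot: [[-0.043, 0.999, -0.001], [0.999, 0.043, -0.0], [-0.0, -0.001, -1.0]]
ft_force: [0.4, 0.2, 0.0]
gripper_width: 0.085
grip_force: 0.0
```

Run:
```python
from h import *
im,s=cap('wrist','w1.png');print(s['ee_pos'],s['tool_rot'].round(3),s['joints'].round(2))
np.save('s1.npy',np.r_[s['ee_pos'],s['tool_rot'].ravel()])
cv2.imwrite('pics/w1b.png',cv2.resize(cv2.imread('pics/w1.png'),(800,600),interpolation=2))
```

```text
[0.4369307  0.22163424 0.27193651] [[-0.043  0.999 -0.001]
 [ 0.999  0.043 -0.   ]
 [-0.    -0.001 -1.   ]] [ 0.47  0.17 -0.    1.4   0.    2.  ]
```

View pics/w1b.png

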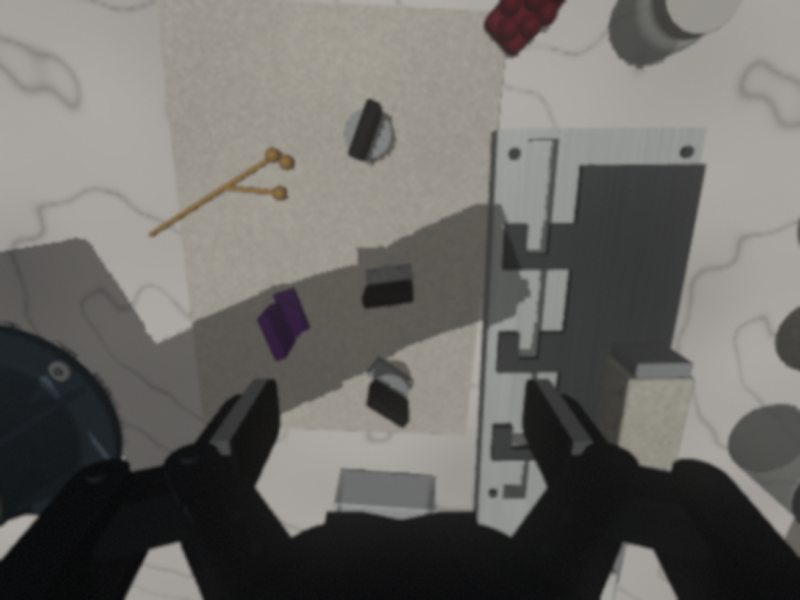

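Wrist view: bolts at (370,128), (388,288), (388,400) of the 800x600 picture, press at right with forks' left ends near (502,245), (498,352), (492,442). Compute the press and bolt poses.

```bash
cat >> h.py <<'E'
def lds(f):
    v=np.load(f);return {'ee_pos':v[:3],'tool_rot':v[3:].reshape(3,3)}
def tabs(im,s,z=.06):
    h=cv2.cvtColor(im,cv2.COLOR_RGB2HSV);m=((h[:,:,2]<62)&(h[:,:,1]<140)).astype(np.uint8);m[350:]=0
    cs,_=cv2.findContours(m,0,2)
    for c in cs:
        if 120<cv2.contourArea(c)<3500:
            b=cv2.boxPoints(cv2.minAreaRect(c));ce=b.mean(0);e=[b[1]-b[0],b[2]-b[1]];e=max(e,key=np.linalg.norm)
            p=pl('wrist',ce,z,s);d=pl('wrist',ce+e/2,z,s)-pl('wrist',ce-e/2,z,s)
            print('tab px',ce.round(),'A',cv2.contourArea(c),'pos',p[:2].round(4),'len',np.linalg.norm(d).round(3),'ang',np.degrees(np.arctan2(d[1],d[0])).round(1)%180)
E
python3 - <<'E'
from h import *
s=lds('s1.npy');im=cv2.cvtColor(cv2.imread('pics/w1.png'),cv2.COLOR_BGR2RGB)
q=lambda u,v,z:pl('wrist',(u/1.5625,v/1.5625),z,s)[:2].round(4)
print('corners',q(496,131,.028),q(706,128,.028),'bedleft low',q(482,470,.028))
print('fork2',q(502,224,.036),q(502,268,.036),'fork1',q(498,332,.036),q(498,372,.036),'f0',q(492,425,.036),q(492,460,.036))
print('mouth',q(529,200,.028),q(557,200,.028),'f2notch edges',q(529,222,.036),q(551,222,.036),'end',q(542,139,.028))
tabs(im,s)
big=im[60:340,220:400];cv2.imwrite('pics/w1c.png',cv2.cvtColor(cv2.resize(big,None,fx=2.1*1,fy=2.1,interpolation=2),cv2.COLOR_RGB2BGR))
E
```

```text
corners [0.5142 0.3327] [0.6948 0.3441] bedleft low [ 0.538  -0.0158]
fork2 [0.5264 0.2552] [0.5311 0.2151] fork1 [0.5346 0.1519] [0.5395 0.1092] f0 [0.5404 0.0478] [0.5453 0.0042]
mouth [0.5501 0.2766] [0.5752 0.2777] f2notch edges [0.5503 0.258 ] [0.5699 0.2589] end [0.5545 0.3281]
tab px [249. 257.] A 426.5 pos [0.4319 0.0851] len 0.049 ang 146.9
tab px [182. 207.] A 730.0 pos [0.3354 0.1606] len 0.056 ang 109.3
tab px [248. 187.] A 461.5 pos [0.4266 0.1939] len 0.046 ang 11.4
tab px [234.  83.] A 377.5 pos [0.4059 0.3263] len 0.043 ang 70.1
```

View pics/w1c.png

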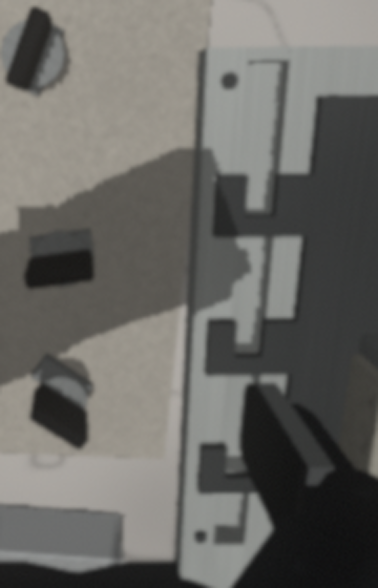

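Call:
arm_command:
  rows: [0.88, -0.22, 0.9, 0, 0, 0, 0.88, -0.22, 0.9, 0, 0, 0, 0.88, -0.22, 0.9, 0, 0, 0, 0.88, -0.22, 0.9, 0, 0, 0, 0.88, -0.22, 0.9, 0, 0, 0]

```text
clock: 4.82
ee_pos: [0.4106, 0.3097, 0.1816]
tool_rot: [[-0.044, 0.999, -0.0], [0.999, 0.044, 0.0], [0.0, -0.0, -1.0]]
ft_force: [-0.2, 0.3, 0.2]
gripper_width: 0.0855
grip_force: 0.0
```

Call:
arm_command:
  rows: [0.9, -0.22, 0.9, 0, 0, 0.7, 0, 0, 0.3, 0, 0, 1, 0, 0, 0.3, 0, 0, 1, 0, 0, 0.3, 0, 0, 1, 0, 0, 0.3, 0, 0, 1]

```text
clock: 5.45
ee_pos: [0.4056, 0.3269, 0.1399]
tool_rot: [[0.282, 0.959, -0.0], [0.959, -0.282, 0.0], [-0.0, -0.0, -1.0]]
ft_force: [-0.4, -0.4, 0.1]
gripper_width: 0.0851
grip_force: 0.0
```

Call:
arm_command:
  rows: [0, 0, 0, 0, 0, 0.9, 0, 0, 0, 0, 0, 0]

```text
clock: 5.7
ee_pos: [0.4057, 0.3268, 0.1401]
tool_rot: [[0.339, 0.941, -0.0], [0.941, -0.339, -0.0], [-0.0, -0.0, -1.0]]
ft_force: [0.6, -0.2, 0.2]
gripper_width: 0.0853
grip_force: 0.0
```

Run:
```python
from h import *
im,s=cap('wrist','w2.png');print(s['ee_pos'],s['tool_rot'].round(3).tolist())
tabs(im,s,.07)
cv2.imwrite('pics/w2b.png',cv2.resize(cv2.imread('pics/w2.png'),(640,480),interpolation=2))
```

```text
[0.40570923 0.32675029 0.1400859 ] [[0.339, 0.941, -0.0], [0.941, -0.339, -0.0], [-0.0, -0.0, -1.0]]
tab px [309. 277.] A 434.5 pos [0.4279 0.2428] len 0.035 ang 5.8
tab px [260. 202.] A 961.5 pos [0.41   0.3273] len 0.054 ang 70.5
tab px [369. 179.] A 206.5 pos [0.5001 0.3165] len 0.047 ang 93.3
tab px [350.  36.] A 1459.0 pos [0.5106 0.4232] len 0.049 ang 49.8
tab px [49. 27.] A 290.0 pos [0.3139 0.5008] len 0.083 ang 1.3
tab px [25.  9.] A 410.0 pos [0.3041 0.5165] len 0.045 ang 179.6
```

View pics/w2b.png

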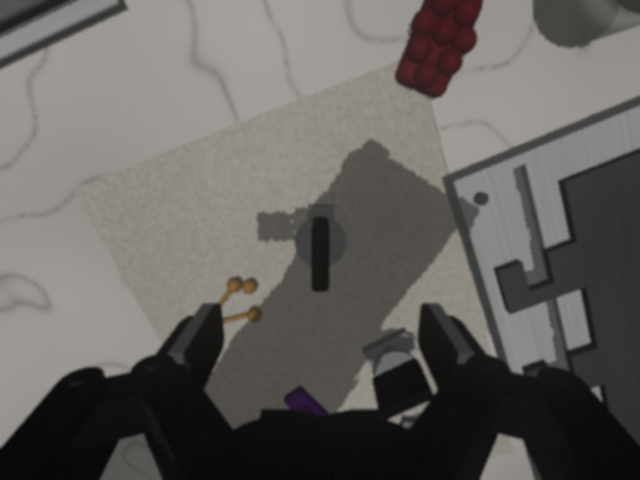

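The tab is centred between the fingers at (320,254). Go down and grip.

Call:
arm_command:
  rows: [0.1, 0.2, 0.94, 0, 0, 0, 0, 0, 0.94, 0, 0, 0, 0, 0, 0.94, 0, 0, 0, 0, 0, 0.94, 0, 0, 0, 0, 0, 0.94, 0, 0, 0]

```text
clock: 6.38
ee_pos: [0.4107, 0.3271, 0.0457]
tool_rot: [[0.339, 0.941, 0.0], [0.941, -0.339, 0.0], [0.0, 0.0, -1.0]]
ft_force: [-0.3, -0.5, -0.0]
gripper_width: 0.0851
grip_force: 0.0
```

Call:
arm_command:
  rows: [0, 0, 0, 0, 0, 0, 0, 0, 0, 0, 0, 0, 0, 0, 0, 0, 0, 0, 0, 0, 0, 0, 0, 0, 0, 0, 0, 0, 0, 0]
  grip: 0
  force: 50

```text
clock: 7.0
ee_pos: [0.411, 0.327, 0.0465]
tool_rot: [[0.341, 0.94, 0.001], [0.94, -0.341, 0.001], [0.001, 0.0, -1.0]]
ft_force: [-0.8, -0.4, 3.0]
gripper_width: 0.0113
grip_force: 50.6
```

Call:
arm_command:
  rows: [0, 0, 0, 0, 0, 0, 0, 0, 0, 0, 0, 0, 0, 0, 0, 0, 0, 0, 0, 0, 0, 0, 0, 0, 0, 0, 0, 0, 0, 0]

```text
clock: 7.62
ee_pos: [0.4111, 0.327, 0.0465]
tool_rot: [[0.341, 0.94, 0.001], [0.94, -0.341, 0.0], [0.001, 0.0, -1.0]]
ft_force: [-0.2, -0.0, 5.6]
gripper_width: 0.011
grip_force: 51.1
```

Call:
arm_command:
  rows: [0, 0, -1, 0, 0, 0, 0, 0, -1, 0, 0, 0, 0, 0, -1, 0, 0, -1, 0, 0, -1, 0, 0, -1, 0, 0, -1, 0, 0, -1]

```text
clock: 8.25
ee_pos: [0.4105, 0.3264, 0.1462]
tool_rot: [[0.136, 0.991, -0.001], [0.991, -0.136, -0.001], [-0.001, -0.001, -1.0]]
ft_force: [0.1, -0.3, -1.7]
gripper_width: 0.0113
grip_force: 49.9
```

Call:
arm_command:
  rows: [0, 0, -0.2, 0, 0, -1, 0, 0, 0, 0, 0, -1, 0, 0, 0, 0, 0, -0.92, -0.3, 0.9, 0, 0, 0, 0, -0.3, 0.9, 0, 0, 0, 0]

```text
clock: 8.88
ee_pos: [0.4488, 0.3168, 0.1499]
tool_rot: [[-0.065, 0.998, 0.0], [0.998, 0.065, -0.0], [-0.0, 0.0, -1.0]]
ft_force: [-0.1, 0.5, -1.5]
gripper_width: 0.0108
grip_force: 49.9
```

Call:
arm_command:
  rows: [-0.3, 0.9, 0, 0, 0, 0, -0.3, 0.9, 0, 0, 0, 0, -0.3, 0.9, 0, 0, 0, 0, -0.3, 0.9, 0, 0, 0, 0, -0.3, 0.9, 0, 0, 0, 0]

```text
clock: 9.5
ee_pos: [0.5405, 0.2927, 0.15]
tool_rot: [[-0.065, 0.998, -0.0], [0.998, 0.065, -0.0], [-0.0, -0.0, -1.0]]
ft_force: [-0.2, 0.2, -2.1]
gripper_width: 0.0111
grip_force: 49.9
```

Call:
arm_command:
  rows: [-0.3, 0.9, 0, 0, 0, 0, 0, 0, 0, 0, 0, 0, 0, 0, 0, 0, 0, 0]

```text
clock: 9.88
ee_pos: [0.5574, 0.2882, 0.1499]
tool_rot: [[-0.065, 0.998, -0.001], [0.998, 0.065, -0.0], [-0.0, -0.001, -1.0]]
ft_force: [0.4, 0.4, -1.9]
gripper_width: 0.0111
grip_force: 49.9
```

Run:
```python
from h import *
im,s=cap('wrist','w3.png');print(s['ee_pos'],s['tool_rot'].round(3).tolist())
np.save('s3.npy',np.r_[s['ee_pos'],s['tool_rot'].ravel()])
cv2.imwrite('pics/w3b.png',cv2.resize(cv2.imread('pics/w3.png'),(800,600),interpolation=2))
```

```text
[0.55739472 0.28816988 0.14985577] [[-0.065, 0.998, -0.001], [0.998, 0.065, -0.0], [-0.0, -0.001, -1.0]]
```

View pics/w3b.png

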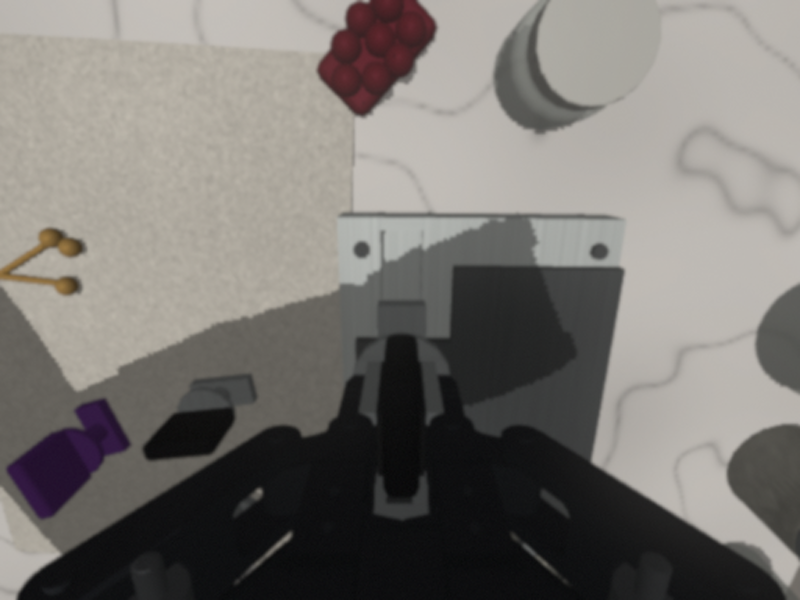

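Run:
```python
from h import *
s=lds('s3.npy')
q=lambda u,v,z:pl('wrist',(u/1.5625,v/1.5625),z,s)[:2].round(4)
a,b=q(341,214,.028),q(623,216,.028);print('corners',a,b,np.linalg.norm(b-a),(b-a)[1]/(b-a)[0])
print('mouth',q(382,233,.028),q(422,233,.028),q(380,290,.028),q(422,290,.028))
print('plate corner',q(453,267,.036),q(623,268,.036),'fork',q(357,339,.036))
print('head',q(379,302,.1135),q(425,302,.1135),'tab top end',q(401,490,.1815),q(401,340,.1815))
```

```text
corners [0.5178 0.3361] [0.6927 0.3467] 0.17522091770105525 0.060606060606060615
mouth [0.5438 0.326 ] [0.5688 0.3277] [0.5444 0.2888] [0.5718 0.2906]
plate corner [0.5893 0.3091] [0.6957 0.3156] fork [0.5313 0.2566]
head [0.5471 0.3083] [0.5676 0.3097] tab top end [0.5597 0.2668] [0.5562 0.3195]
```

Slot mouth at x 382–422, held bolt's head 379–425 px: aligned to within 1 mm. Lower it.

Call:
arm_command:
  rows: [0.15, 0, 1, 0, 0, 0, 0, 0, 1, 0, 0, 0, 0, 0, 1, 0, 0, 0, 0, 0, 0.6, 0, 0, 0, 0, 0, 0.3, 0, 0, 0]

```text
clock: 10.55
ee_pos: [0.557, 0.2913, 0.0718]
tool_rot: [[-0.066, 0.998, -0.0], [0.998, 0.066, -0.0], [-0.0, -0.0, -1.0]]
ft_force: [-0.1, -0.7, -1.8]
gripper_width: 0.0112
grip_force: 49.9
```

Call:
arm_command:
  rows: [0, 0, 0.2, 0, 0, 0, 0, 0, 0.2, 0, 0, 0, 0, 0, 0, 0, 0, 0]

```text
clock: 10.92
ee_pos: [0.5575, 0.2912, 0.0641]
tool_rot: [[-0.065, 0.998, -0.0], [0.998, 0.065, -0.0], [-0.0, -0.0, -1.0]]
ft_force: [-0.3, -0.0, -1.4]
gripper_width: 0.0113
grip_force: 49.9
```

Call:
arm_command:
  rows: [0, 0, 0.2, 0, 0, 0, 0, 0, 0.2, 0, 0, 0, 0, 0, 0.1, 0, 0, 0, 0, 0, 0, 0, 0, 0]

```text
clock: 11.42
ee_pos: [0.5573, 0.2912, 0.0538]
tool_rot: [[-0.065, 0.998, -0.0], [0.998, 0.065, -0.0], [-0.0, -0.0, -1.0]]
ft_force: [0.7, 0.0, -1.6]
gripper_width: 0.0111
grip_force: 50.0
```

Call:
arm_command:
  rows: [0, 0, 0.05, 0, 0, 0, 0, 0, 0, 0, 0, 0]

```text
clock: 11.68
ee_pos: [0.5575, 0.2912, 0.0531]
tool_rot: [[-0.065, 0.998, 0.0], [0.998, 0.065, -0.0], [-0.0, 0.0, -1.0]]
ft_force: [-0.3, -0.8, -2.3]
gripper_width: 0.0114
grip_force: 50.0
```

Call:
arm_command:
  rows: [-0.6, 0, 0, 0, 0, 0, -0.6, 0, 0, 0, 0, 0, -0.6, 0, 0, 0, 0, 0, -0.5, 0, 0, 0, 0, 0, 0, 0, 0, 0, 0, 0]

```text
clock: 12.3
ee_pos: [0.5606, 0.2444, 0.0532]
tool_rot: [[-0.064, 0.998, -0.0], [0.998, 0.064, -0.0], [-0.0, -0.0, -1.0]]
ft_force: [-0.8, 0.0, -2.2]
gripper_width: 0.0113
grip_force: 50.0
```

Call:
arm_command:
  rows: [-0.1, 0, 0, 0, 0, 0, 0, 0, 0, 0, 0, 0]

```text
clock: 12.55
ee_pos: [0.5606, 0.2435, 0.0531]
tool_rot: [[-0.066, 0.998, 0.0], [0.998, 0.066, -0.0], [-0.0, 0.0, -1.0]]
ft_force: [0.4, 0.3, -2.7]
gripper_width: 0.0114
grip_force: 50.0
```

Call:
arm_command:
  rows: [-0.1, 0, 0, 0, 0, 0, 0, 0, 0, 0, 0, 0]

```text
clock: 12.8
ee_pos: [0.5607, 0.2414, 0.053]
tool_rot: [[-0.066, 0.998, -0.0], [0.998, 0.066, -0.0], [-0.0, -0.0, -1.0]]
ft_force: [-0.5, 0.4, -2.6]
gripper_width: 0.0112
grip_force: 50.0
```

Call:
arm_command:
  rows: [-0.1, 0, 0, 0, 0, 0, 0, 0, 0, 0, 0, 0]

```text
clock: 13.05
ee_pos: [0.5608, 0.24, 0.0531]
tool_rot: [[-0.066, 0.998, -0.0], [0.998, 0.066, 0.001], [0.001, -0.0, -1.0]]
ft_force: [-0.4, 4.0, -3.9]
gripper_width: 0.0117
grip_force: 49.8
```

Call:
arm_command:
  rows: [-0.1, 0, 0, 0, 0, 0, 0, 0, 0, 0, 0, 0]

```text
clock: 13.3
ee_pos: [0.561, 0.239, 0.0533]
tool_rot: [[-0.066, 0.998, 0.0], [0.998, 0.066, 0.003], [0.003, 0.0, -1.0]]
ft_force: [-0.8, 8.8, -1.7]
gripper_width: 0.011
grip_force: 49.8
```

Call:
arm_command:
  rows: [0.12, 0, 0, 0, 0, -1, 0, 0, 0, 0, 0, -1, 0, 0, 0, 0, 0, -1, 0, 0, 0, 0, 0, -1, 0, 0, 0, 0, 0, -1]

```text
clock: 13.92
ee_pos: [0.5608, 0.2394, 0.053]
tool_rot: [[-0.405, 0.914, -0.0], [0.914, 0.405, -0.001], [-0.001, -0.0, -1.0]]
ft_force: [-0.4, -0.0, -2.5]
gripper_width: 0.0114
grip_force: 49.9
```

Call:
arm_command:
  rows: [0, 0, 0, 0, 0, -1, 0, 0, 0, 0, 0, -1, 0, 0, 0, 0, 0, -1, 0, 0, 0, 0, 0, -1, 0, 0, 0, 0, 0, -1]

```text
clock: 14.55
ee_pos: [0.5608, 0.2393, 0.0531]
tool_rot: [[-0.693, 0.721, 0.0], [0.721, 0.693, -0.001], [-0.001, -0.001, -1.0]]
ft_force: [0.1, -0.7, -2.0]
gripper_width: 0.0112
grip_force: 49.9
```

Call:
arm_command:
  rows: [0, 0, 0, 0, 0, -1, 0, 0, 0, 0, 0, -1, 0, 0, 0, 0, 0, -1, 0, 0, 0, 0, 0, -1, 0, 0, 0, 0, 0, -1]

```text
clock: 15.18
ee_pos: [0.5602, 0.2389, 0.0529]
tool_rot: [[-0.898, 0.441, -0.001], [0.441, 0.898, -0.002], [0.0, -0.002, -1.0]]
ft_force: [-1.8, -1.9, -0.8]
gripper_width: 0.0112
grip_force: 50.1
```

Call:
arm_command:
  rows: [0, 0, 0, 0, 0, -1, 0, 0, 0, 0, 0, -1, 0, 0, 0, 0, 0, -1, 0, 0, 0, 0, 0, -1, 0, 0, 0, 0, 0, -1]

```text
clock: 15.8
ee_pos: [0.5599, 0.2385, 0.0529]
tool_rot: [[-0.994, 0.107, -0.002], [0.107, 0.994, -0.003], [0.001, -0.003, -1.0]]
ft_force: [-4.8, -2.6, 1.7]
gripper_width: 0.0111
grip_force: 50.3
```

Call:
arm_command:
  rows: [0, 0, 0, 0, 0, -1, 0, 0, 0, 0, 0, -1, 0, 0, 0, 0, 0, -0.5, 0, 0, 0, 0, 0, 0]

```text
clock: 16.3
ee_pos: [0.5599, 0.2386, 0.053]
tool_rot: [[-0.998, -0.065, -0.002], [-0.065, 0.998, -0.002], [0.002, -0.002, -1.0]]
ft_force: [-3.3, -2.4, 0.5]
gripper_width: 0.0112
grip_force: 50.4
```

Call:
arm_command:
  rows: [0, 0, 0, 0, 0, 0, 0, 0, 0, 0, 0, 0, 0, 0, 0, 0, 0, 0, 0, 0, 0, 0, 0, 0]
  grip: 0.5

```text
clock: 16.8
ee_pos: [0.561, 0.2398, 0.0532]
tool_rot: [[-0.998, -0.065, 0.0], [-0.065, 0.998, -0.0], [-0.0, -0.0, -1.0]]
ft_force: [0.0, 0.3, 0.2]
gripper_width: 0.0429
grip_force: 0.0
```

Call:
arm_command:
  rows: [0, 0, -0.4, 0, 0, 0, 0, 0, -1, 0, 0, 0, 0, 0, -1, 0, 0, 0, 0, 0, -1, 0, 0, 0, 0, 0, -1, 0, 0, 0]

```text
clock: 17.42
ee_pos: [0.5609, 0.2398, 0.1424]
tool_rot: [[-0.998, -0.065, 0.0], [-0.065, 0.998, 0.0], [-0.0, 0.0, -1.0]]
ft_force: [0.3, 0.6, -0.8]
gripper_width: 0.0426
grip_force: 0.0
```

Call:
arm_command:
  rows: [0.55, -0.7, -1, 0, 0, 0, 0.55, -0.7, -1, 0, 0, 0, 0.55, -0.7, -1, 0, 0, 0, 0.55, -0.7, -1, 0, 0, 0, 0.55, -0.7, -1, 0, 0, 0]
  grip: 1

```text
clock: 18.05
ee_pos: [0.5097, 0.1651, 0.2426]
tool_rot: [[-0.998, -0.065, 0.0], [-0.065, 0.998, -0.0], [-0.0, -0.0, -1.0]]
ft_force: [0.1, 1.1, -0.5]
gripper_width: 0.0855
grip_force: 0.0
```

Call:
arm_command:
  rows: [0.55, -0.7, -1, 0, 0, 0, 0, 0, 0, 0, 0, 0, 0, 0, 0, 0, 0, 0]

```text
clock: 18.42
ee_pos: [0.5004, 0.1516, 0.2609]
tool_rot: [[-0.998, -0.065, -0.0], [-0.065, 0.998, 0.0], [0.0, 0.0, -1.0]]
ft_force: [-0.2, 0.6, 0.0]
gripper_width: 0.0852
grip_force: 0.0
```

Run:
```python
from h import *
im,s=cap('wrist','w4.png');print(s['ee_pos'],s['tool_rot'].round(3).tolist())
np.save('s4.npy',np.r_[s['ee_pos'],s['tool_rot'].ravel()])
tabs(im,s,.065)
cv2.imwrite('pics/w4b.png',cv2.resize(cv2.imread('pics/w4.png'),(800,600),interpolation=2))
```

```text
[0.50043831 0.15155169 0.26087025] [[-0.998, -0.065, -0.0], [-0.065, 0.998, 0.0], [0.0, 0.0, -1.0]]
tab px [ 17. 248.] A 1408.0 pos [ 0.6367 -0.1823] len 0.103 ang 47.4
tab px [ 17. 210.] A 166.5 pos [ 0.5765 -0.1699] len 0.054 ang 33.6
tab px [294. 113.] A 388.0 pos [0.427  0.1925] len 0.041 ang 10.1
tab px [204. 110.] A 532.0 pos [0.4307 0.0849] len 0.048 ang 146.1
tab px [  7. 104.] A 424.5 pos [ 0.4389 -0.1548] len 0.047 ang 168.5
tab px [268.  25.] A 284.0 pos [0.336  0.1547] len 0.041 ang 101.5
```

View pics/w4b.png

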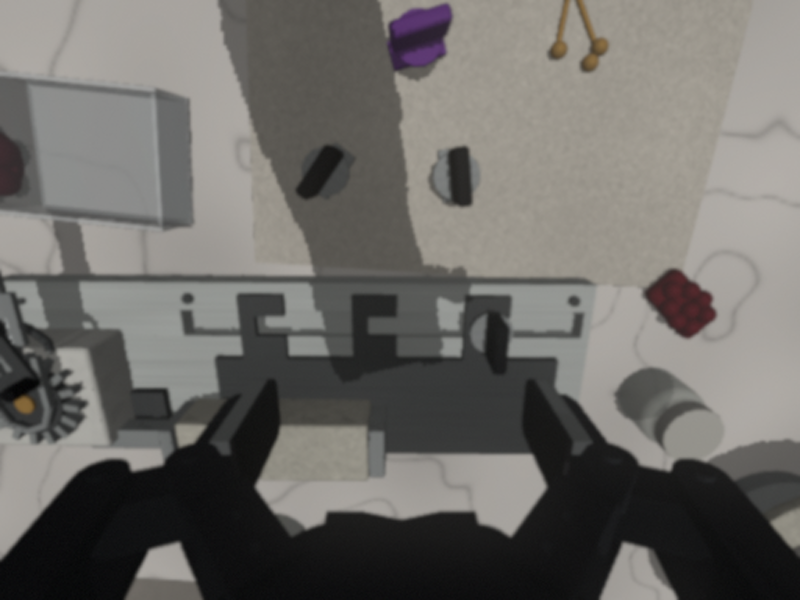

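Bolt C stands locked in fork2 at (492,340). B's tab is at (460,177), A's at (322,172). Next, grip B.

Call:
arm_command:
  rows: [0.7, 0.46, 1, 0, 0, 0, 0.7, 0.46, 1, 0, 0, 0, 0.7, 0.46, 1, 0, 0, 0, 0.7, 0.46, 1, 0, 0, 0, 0.7, 0.46, 1, 0, 0, 0]

```text
clock: 19.1
ee_pos: [0.4268, 0.1934, 0.1595]
tool_rot: [[-0.998, -0.066, -0.001], [-0.066, 0.998, -0.001], [0.002, -0.001, -1.0]]
ft_force: [-0.0, 0.1, -0.0]
gripper_width: 0.0854
grip_force: 0.0
```

Call:
arm_command:
  rows: [0, 0, 0.3, 0, 0, -1, 0, 0, 0.4, 0, 0, 0, 0, 0, 0, 0, 0, 0]

```text
clock: 19.48
ee_pos: [0.4273, 0.1929, 0.1462]
tool_rot: [[-0.991, -0.134, -0.002], [-0.134, 0.991, -0.001], [0.002, -0.001, -1.0]]
ft_force: [-0.1, -0.1, 0.5]
gripper_width: 0.0855
grip_force: 0.0
```

Run:
```python
from h import *
im,s=cap('wrist','w5.png');print(s['ee_pos'],s['tool_rot'].round(3).tolist())
tabs(im,s,.07)
```

```text
[0.42730477 0.19290351 0.14620636] [[-0.991, -0.134, -0.002], [-0.134, 0.991, -0.001], [0.002, -0.001, -1.0]]
tab px [256. 198.] A 820.5 pos [0.4241 0.1926] len 0.053 ang 7.7
tab px [134. 185.] A 1048.0 pos [0.4267 0.0884] len 0.06 ang 131.7
tab px [222.  74.] A 919.0 pos [0.3307 0.154 ] len 0.043 ang 115.1
```

Call:
arm_command:
  rows: [0.1, 0, 1, 0, 0, 0, 0, 0, 1, 0, 0, 0, 0, 0, 1, 0, 0, 0, 0, 0, 1, 0, 0, 0, 0, 0, 1, 0, 0, 0]

```text
clock: 20.15
ee_pos: [0.4262, 0.1928, 0.0468]
tool_rot: [[-0.991, -0.134, 0.001], [-0.134, 0.991, 0.0], [-0.001, 0.0, -1.0]]
ft_force: [0.8, -0.5, -0.2]
gripper_width: 0.0857
grip_force: 0.0
```

Call:
arm_command:
  rows: [0, 0, 0, 0, 0, 0, 0, 0, 0, 0, 0, 0, 0, 0, 0, 0, 0, 0, 0, 0, 0, 0, 0, 0, 0, 0, 0, 0, 0, 0]
  grip: 0

```text
clock: 20.78
ee_pos: [0.4261, 0.1929, 0.0478]
tool_rot: [[-0.991, -0.135, 0.001], [-0.135, 0.991, 0.0], [-0.001, 0.0, -1.0]]
ft_force: [-0.4, -0.1, 5.2]
gripper_width: 0.0112
grip_force: 49.7
```

Call:
arm_command:
  rows: [0, 0, 0, 0, 0, 0, 0, 0, 0, 0, 0, 0, 0, 0, 0, 0, 0, 0]

```text
clock: 21.15
ee_pos: [0.4261, 0.1929, 0.0478]
tool_rot: [[-0.991, -0.135, 0.001], [-0.135, 0.991, 0.0], [-0.001, 0.0, -1.0]]
ft_force: [-0.2, -1.1, 5.9]
gripper_width: 0.0112
grip_force: 49.7
```

Call:
arm_command:
  rows: [0, 0, -1, 0, 0, 0, 0, 0, -1, 0, 0, 1, 0, 0, -1, 0, 0, 1, 0, 0, -1, 0, 0, 1, 0, 0, -1, 0, 0, 1]

```text
clock: 21.78
ee_pos: [0.4253, 0.1926, 0.1477]
tool_rot: [[-0.989, 0.146, -0.0], [0.146, 0.989, -0.0], [0.0, -0.0, -1.0]]
ft_force: [-0.2, 0.1, -2.5]
gripper_width: 0.0112
grip_force: 48.9
```

Call:
arm_command:
  rows: [0, 0, 0, 0, 0, 1, 0, 0, 0, 0, 0, 1, 0, 0, 0, 0, 0, 1, 0, 0, 0, 0, 0, 1, 0, 0, 0, 0, 0, 1]

```text
clock: 22.4
ee_pos: [0.4254, 0.1926, 0.147]
tool_rot: [[-0.88, 0.475, -0.0], [0.475, 0.88, -0.0], [0.0, -0.0, -1.0]]
ft_force: [0.2, -0.6, -1.5]
gripper_width: 0.0115
grip_force: 48.9
```

Call:
arm_command:
  rows: [0, 0, 0, 0, 0, 1, 0, 0, 0, 0, 0, 1, 0, 0, 0, 0, 0, 1, 0, 0, 0, 0, 0, 1, 0, 0, 0, 0, 0, 1]

```text
clock: 23.02
ee_pos: [0.4254, 0.1926, 0.147]
tool_rot: [[-0.664, 0.748, -0.0], [0.748, 0.664, -0.0], [0.0, -0.0, -1.0]]
ft_force: [-0.3, -0.0, -1.6]
gripper_width: 0.0113
grip_force: 48.9
```

Call:
arm_command:
  rows: [0, 0, 0, 0, 0, 1, 0, 0, 0, 0, 0, 1, 0, 0, 0, 0, 0, 1, 0, 0, 0, 0, 0, 1, 0, 0, 0, 0, 0, 1]

```text
clock: 23.65
ee_pos: [0.4254, 0.1926, 0.147]
tool_rot: [[-0.369, 0.93, -0.0], [0.93, 0.369, -0.0], [-0.0, -0.0, -1.0]]
ft_force: [0.1, -0.4, -1.3]
gripper_width: 0.0115
grip_force: 48.9
```

Call:
arm_command:
  rows: [0, 0, 0, 0, 0, 1, 0, 0, 0, 0, 0, 1, 0, 0, 0, 0, 0, 1, 0, 0, 0, 0, 0, 1, 0, 0, 0, 0, 0, 0.5]

```text
clock: 24.28
ee_pos: [0.4254, 0.1926, 0.147]
tool_rot: [[-0.064, 0.998, -0.0], [0.998, 0.064, -0.0], [-0.0, -0.0, -1.0]]
ft_force: [0.1, 0.5, -1.7]
gripper_width: 0.0112
grip_force: 48.9
```

Call:
arm_command:
  rows: [-0.12, 0.98, 0, 0, 0, 0, -0.12, 0.98, 0, 0, 0, 0, -0.12, 0.98, 0, 0, 0, 0, -0.12, 0.98, 0, 0, 0, 0, -0.12, 0.98, 0, 0, 0, 0]

```text
clock: 24.9
ee_pos: [0.5247, 0.187, 0.147]
tool_rot: [[-0.066, 0.998, -0.0], [0.998, 0.066, -0.0], [-0.0, -0.0, -1.0]]
ft_force: [0.2, -0.7, -1.8]
gripper_width: 0.011
grip_force: 49.0
```

Call:
arm_command:
  rows: [-0.12, 0.98, 0, 0, 0, 0, -0.12, 0.98, 0, 0, 0, 0, 0, 0, 0, 0, 0, 0, 0, 0, 0, 0, 0, 0]

```text
clock: 25.4
ee_pos: [0.5628, 0.1848, 0.1468]
tool_rot: [[-0.066, 0.998, -0.001], [0.998, 0.066, -0.0], [-0.0, -0.001, -1.0]]
ft_force: [0.2, -0.8, -1.1]
gripper_width: 0.0114
grip_force: 49.1
```

Run:
```python
from h import *
im,s=cap('wrist','w6.png');print(s['ee_pos'],s['tool_rot'].round(3).tolist())
np.save('s6.npy',np.r_[s['ee_pos'],s['tool_rot'].ravel()])
cv2.imwrite('pics/w6b.png',cv2.resize(cv2.imread('pics/w6.png'),(800,600),interpolation=2))
```

```text
[0.56282271 0.18478186 0.14677415] [[-0.066, 0.998, -0.001], [0.998, 0.066, -0.0], [-0.0, -0.001, -1.0]]
```

View pics/w6b.png

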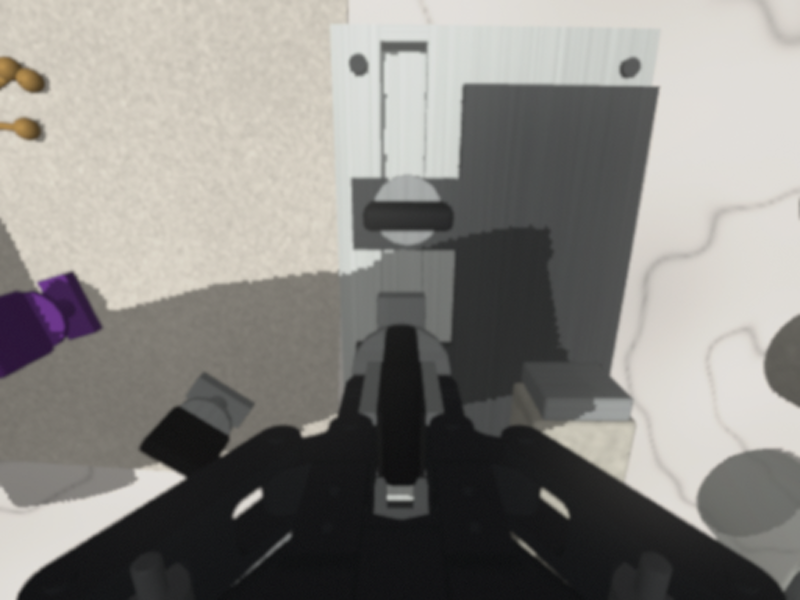

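Run:
```python
from h import *
s=lds('s6.npy')
q=lambda u,v,z:pl('wrist',(u/1.5625,v/1.5625),z,s)[:2].round(4)
print('corners',q(331,25,.028),q(659,29,.028))
print('mouth',q(381,60,.028),q(427,60,.028),q(381,170,.028),q(426,170,.028))
print('fork2 edge',q(352,179,.036),q(354,248,.036))
print('head',q(378,295,.109),q(425,295,.109),'top end',q(401,487,.1775),'C tab',q(408,210,.084))
im=cv2.imread('pics/w6.png',0)
for v in(165,175,180):print(im[v,225:290])
```

```text
corners [0.5156 0.334 ] [0.694  0.3447]
mouth [0.5436 0.3187] [0.569  0.3204] [0.5467 0.2604] [0.5733 0.2621]
fork2 edge [0.5305 0.2544] [0.533  0.2141]
head [0.5518 0.2077] [0.5728 0.2091] top end [0.5651 0.1638] C tab [0.5631 0.2435]
[218 217 215 214 215 216 215 215 214 213 213 212 211 209 206 203 201 194
 172 139 123 122 122 121 121 121 122 122 121 119 120 121 120 121 121 121
 120 121 121 122 121 120 120 119 116 115 118 120 120 119 118 118 119 120
 120 118 117 117 119 118 118 119 118 118 115]
[141 131 127 125 124 125 123 123 123 122 123 123 123 122 121 122 123 122
 119 117 119 121 120 120 118 119 120 121 120 118 118 119 119 119 119 120
 119 120 121 120 120 119 119 119 115 114 117 118 118 118 118 117 119 119
 119 117 116 117 117 117 117 118 118 117 108]
[125 126 124 123 123 124 123 122 123 123 122 123 122 121 122 122 123 122
 118 116 118 120 120 119 119 119 121 120 119 117 118 119 119 119 119 120
 119 120 120 121 120 119 120 118 113 111 115 118 118 117 117 117 119 119
 118 116 116 116 117 117 117 117 118 115 104]
```

The view shows C seated at (408,212) and the held bolt's head (378–425, 295) in line with the slot mouth (381–422). Lower.

Call:
arm_command:
  rows: [0, 0.03, 1, 0, 0, 0, 0, 0, 1, 0, 0, 0, 0, 0, 1, 0, 0, 0, 0, 0, 0.5, 0, 0, 0, 0, 0, 0.2, 0, 0, 0]

```text
clock: 26.08
ee_pos: [0.5638, 0.185, 0.0729]
tool_rot: [[-0.066, 0.998, -0.0], [0.998, 0.066, -0.0], [-0.0, -0.001, -1.0]]
ft_force: [0.6, 0.9, -2.2]
gripper_width: 0.0115
grip_force: 49.0
```

Call:
arm_command:
  rows: [0, 0, 0.2, 0, 0, 0, 0, 0, 0.2, 0, 0, 0, 0, 0, 0, 0, 0, 0]

```text
clock: 26.45
ee_pos: [0.5642, 0.1849, 0.0651]
tool_rot: [[-0.065, 0.998, -0.0], [0.998, 0.065, -0.0], [-0.0, -0.0, -1.0]]
ft_force: [0.4, -0.3, -1.0]
gripper_width: 0.0112
grip_force: 49.0
```

Call:
arm_command:
  rows: [0, 0, 0.2, 0, 0, 0, 0, 0, 0.2, 0, 0, 0, 0, 0, 0, 0, 0, 0]

```text
clock: 26.82
ee_pos: [0.5639, 0.1848, 0.0567]
tool_rot: [[-0.065, 0.998, -0.001], [0.998, 0.065, -0.0], [-0.0, -0.001, -1.0]]
ft_force: [0.2, -0.3, -1.4]
gripper_width: 0.0114
grip_force: 49.1
```

Call:
arm_command:
  rows: [0, 0, 0.12, 0, 0, 0, -0.6, 0, 0, 0, 0, 0, -0.6, 0, 0, 0, 0, 0, -0.6, 0, 0, 0, 0, 0, -0.5, 0, 0, 0, 0, 0]

```text
clock: 27.45
ee_pos: [0.5673, 0.1379, 0.0548]
tool_rot: [[-0.065, 0.998, 0.0], [0.998, 0.065, -0.0], [-0.0, 0.0, -1.0]]
ft_force: [0.2, 0.3, -1.4]
gripper_width: 0.0114
grip_force: 49.1
```

Call:
arm_command:
  rows: [-0.1, 0, 0, 0, 0, 0, 0, 0, 0, 0, 0, 0]

```text
clock: 27.7
ee_pos: [0.5674, 0.1369, 0.0547]
tool_rot: [[-0.065, 0.998, 0.0], [0.998, 0.065, 0.0], [0.0, 0.0, -1.0]]
ft_force: [0.2, 0.3, -0.4]
gripper_width: 0.0112
grip_force: 49.1
```

Call:
arm_command:
  rows: [-0.1, 0, 0, 0, 0, 0, 0, 0, 0, 0, 0, 0]

```text
clock: 27.95
ee_pos: [0.5674, 0.1352, 0.0547]
tool_rot: [[-0.066, 0.998, -0.0], [0.998, 0.066, -0.0], [-0.0, -0.0, -1.0]]
ft_force: [0.6, -0.5, -1.9]
gripper_width: 0.0114
grip_force: 49.1
```

Call:
arm_command:
  rows: [-0.1, 0, 0, 0, 0, 0, 0, 0, 0, 0, 0, 0]

```text
clock: 28.2
ee_pos: [0.5676, 0.133, 0.0547]
tool_rot: [[-0.065, 0.998, -0.0], [0.998, 0.065, -0.0], [-0.0, -0.0, -1.0]]
ft_force: [-0.6, -0.5, -2.1]
gripper_width: 0.0112
grip_force: 49.1
```

Call:
arm_command:
  rows: [-0.1, 0, 0, 0, 0, 0, 0, 0, 0, 0, 0, 0]

```text
clock: 28.45
ee_pos: [0.5677, 0.1317, 0.0547]
tool_rot: [[-0.066, 0.998, -0.0], [0.998, 0.066, 0.002], [0.002, -0.0, -1.0]]
ft_force: [-1.1, 5.8, -2.5]
gripper_width: 0.0109
grip_force: 49.1
```

Call:
arm_command:
  rows: [-0.1, 0, 0, 0, 0, 0, 0, 0, 0, 0, 0, 0]

```text
clock: 28.7
ee_pos: [0.5678, 0.1308, 0.0548]
tool_rot: [[-0.067, 0.998, -0.0], [0.998, 0.067, 0.003], [0.003, 0.0, -1.0]]
ft_force: [0.3, 10.2, -1.9]
gripper_width: 0.0109
grip_force: 49.2
```

Call:
arm_command:
  rows: [0.18, 0, 0, 0, 0, -1, 0, 0, 0, 0, 0, -1, 0, 0, 0, 0, 0, -1, 0, 0, 0, 0, 0, -1, 0, 0, 0, 0, 0, -1]

```text
clock: 29.32
ee_pos: [0.5676, 0.1322, 0.0546]
tool_rot: [[-0.405, 0.914, -0.0], [0.914, 0.405, -0.001], [-0.001, -0.0, -1.0]]
ft_force: [-0.2, 0.3, -1.5]
gripper_width: 0.0113
grip_force: 49.1
```

Call:
arm_command:
  rows: [0, 0, 0, 0, 0, -1, 0, 0, 0, 0, 0, -1, 0, 0, 0, 0, 0, -1, 0, 0, 0, 0, 0, -1, 0, 0, 0, 0, 0, -1]

```text
clock: 29.95
ee_pos: [0.5677, 0.1322, 0.0547]
tool_rot: [[-0.693, 0.721, 0.0], [0.721, 0.693, -0.001], [-0.001, -0.001, -1.0]]
ft_force: [-0.9, 0.1, -1.9]
gripper_width: 0.0115
grip_force: 49.1
```

Call:
arm_command:
  rows: [0, 0, 0, 0, 0, -1, 0, 0, 0, 0, 0, -1, 0, 0, 0, 0, 0, -1, 0, 0, 0, 0, 0, -1, 0, 0, 0, 0, 0, -1]

```text
clock: 30.58
ee_pos: [0.5676, 0.1322, 0.0547]
tool_rot: [[-0.898, 0.44, -0.0], [0.44, 0.898, -0.001], [-0.0, -0.001, -1.0]]
ft_force: [0.0, -0.0, -2.2]
gripper_width: 0.0112
grip_force: 49.1
```

Call:
arm_command:
  rows: [0, 0, 0, 0, 0, -1, 0, 0, 0, 0, 0, -1, 0, 0, 0, 0, 0, -1, 0, 0, 0, 0, 0, -1, 0, 0, 0, 0, 0, -1]

```text
clock: 31.2
ee_pos: [0.5677, 0.1322, 0.0547]
tool_rot: [[-0.994, 0.107, 0.0], [0.107, 0.994, -0.001], [-0.0, -0.001, -1.0]]
ft_force: [0.4, -0.2, -1.3]
gripper_width: 0.0111
grip_force: 49.1
```

Call:
arm_command:
  rows: [0, 0, 0, 0, 0, -1, 0, 0, 0, 0, 0, -1, 0, 0, 0, 0, 0, -0.5, 0, 0, 0, 0, 0, 0]

```text
clock: 31.7
ee_pos: [0.5677, 0.1325, 0.0547]
tool_rot: [[-0.998, -0.065, 0.0], [-0.065, 0.998, -0.0], [0.0, -0.0, -1.0]]
ft_force: [0.0, 0.3, -1.5]
gripper_width: 0.0115
grip_force: 49.1
```

Call:
arm_command:
  rows: [0, 0, 0.02, 0, 0, 0, 0, 0, 0, 0, 0, 0, 0, 0, 0, 0, 0, 0, 0, 0, 0, 0, 0, 0]
  grip: 0.5

```text
clock: 32.2
ee_pos: [0.5677, 0.1327, 0.0544]
tool_rot: [[-0.998, -0.065, 0.0], [-0.065, 0.998, -0.0], [-0.0, -0.0, -1.0]]
ft_force: [-0.0, 1.0, -0.8]
gripper_width: 0.0428
grip_force: 0.0
```

Call:
arm_command:
  rows: [0, 0, -0.4, 0, 0, 0, 0, 0, -1, 0, 0, 0, 0, 0, -1, 0, 0, 0, 0, 0, -1, 0, 0, 0, 0, 0, -1, 0, 0, 0]

```text
clock: 32.83
ee_pos: [0.5677, 0.1327, 0.1436]
tool_rot: [[-0.998, -0.065, 0.001], [-0.065, 0.998, 0.0], [-0.001, -0.0, -1.0]]
ft_force: [-0.2, -0.0, 0.2]
gripper_width: 0.0427
grip_force: 0.0
```

Call:
arm_command:
  rows: [1, -0.28, -0.5, 0, 0, 0, 1, -0.28, -0.5, 0, 0, 0, 1, -0.28, -0.5, 0, 0, 0, 1, -0.28, -0.5, 0, 0, 0, 1, -0.28, -0.5, 0, 0, 0]
  grip: 1

```text
clock: 33.45
ee_pos: [0.4691, 0.098, 0.1932]
tool_rot: [[-0.998, -0.065, 0.001], [-0.065, 0.998, 0.0], [-0.001, 0.0, -1.0]]
ft_force: [-0.4, 0.0, 0.2]
gripper_width: 0.0855
grip_force: 0.0
```

Call:
arm_command:
  rows: [1, -0.28, 0, 0, 0, 0, 1, -0.28, 0, 0, 0, 0, 0, 0, 0, 0, 0, 1, 0, 0, 0, 0, 0, 1, 0, 0, 0, 0, 0, 1]

```text
clock: 34.08
ee_pos: [0.4305, 0.0844, 0.193]
tool_rot: [[-0.989, 0.146, 0.001], [0.146, 0.989, 0.0], [-0.001, 0.0, -1.0]]
ft_force: [0.3, -0.1, -0.6]
gripper_width: 0.0853
grip_force: 0.0
```

Call:
arm_command:
  rows: [0, 0, 0, 0, 0, 1, 0, 0, 0, 0, 0, 1, 0, 0, 0, 0, 0, 1, 0, 0, 0, 0, 0, 1, 0, 0, 0, 0, 0, 1]

```text
clock: 34.7
ee_pos: [0.4306, 0.0844, 0.1929]
tool_rot: [[-0.88, 0.475, 0.001], [0.475, 0.88, 0.0], [-0.001, 0.0, -1.0]]
ft_force: [0.3, 0.6, -0.5]
gripper_width: 0.0855
grip_force: 0.0
```

Call:
arm_command:
  rows: [0, 0, 0, 0, 0, 1, 0, 0, 0, 0, 0, 0, 0, 0, 0, 0, 0, 0]

```text
clock: 35.08
ee_pos: [0.4306, 0.0844, 0.1926]
tool_rot: [[-0.847, 0.532, 0.0], [0.532, 0.847, -0.0], [-0.0, 0.0, -1.0]]
ft_force: [-0.6, 0.1, -0.4]
gripper_width: 0.0856
grip_force: 0.0
```

Run:
```python
from h import *
im,s=cap('wrist','w7.png');print(s['ee_pos'],s['tool_rot'].round(3).tolist())
tabs(im,s,.07)
cv2.imwrite('pics/w7b.png',cv2.resize(cv2.imread('pics/w7.png'),(640,480),interpolation=2))
```

```text
[0.43055471 0.08437492 0.19261862] [[-0.847, 0.532, 0.0], [0.532, 0.847, -0.0], [-0.0, 0.0, -1.0]]
tab px [256. 184.] A 576.5 pos [0.4286 0.0856] len 0.051 ang 147.8
```

View pics/w7b.png

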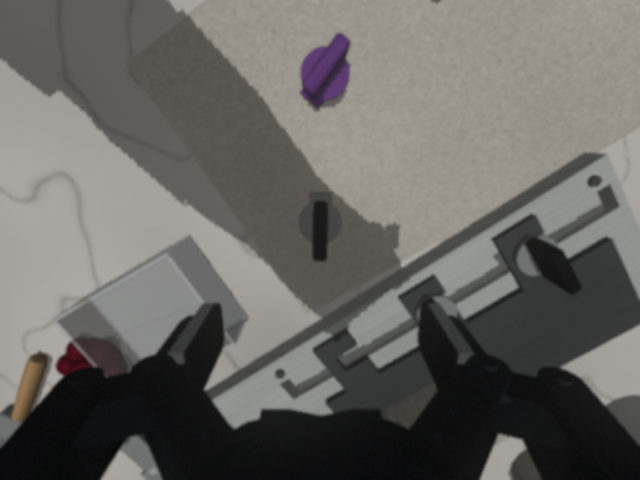

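A's tab is centred at (320,230) between the fingers. Grip it.

Call:
arm_command:
  rows: [0.05, 0, 1, 0, 0, 0, 0, 0, 1, 0, 0, 0, 0, 0, 1, 0, 0, 0, 0, 0, 1, 0, 0, 0, 0, 0, 1, 0, 0, 0]

```text
clock: 35.75
ee_pos: [0.4297, 0.0849, 0.0918]
tool_rot: [[-0.846, 0.533, 0.0], [0.533, 0.846, -0.0], [-0.0, 0.0, -1.0]]
ft_force: [0.1, -0.5, 0.3]
gripper_width: 0.0854
grip_force: 0.0
```

Call:
arm_command:
  rows: [0, 0, 1, 0, 0, 0, 0, 0, 1, 0, 0, 0, 0, 0, 0.3, 0, 0, 0, 0, 0, 0, 0, 0, 0]

```text
clock: 36.25
ee_pos: [0.4296, 0.0849, 0.0464]
tool_rot: [[-0.846, 0.533, -0.0], [0.533, 0.846, -0.0], [0.0, -0.0, -1.0]]
ft_force: [0.2, -0.8, 0.6]
gripper_width: 0.0857
grip_force: 0.0
```

Call:
arm_command:
  rows: [0, 0, 0, 0, 0, 0, 0, 0, 0, 0, 0, 0, 0, 0, 0, 0, 0, 0, 0, 0, 0, 0, 0, 0, 0, 0, 0, 0, 0, 0]
  grip: 0

```text
clock: 36.88
ee_pos: [0.4297, 0.0848, 0.0465]
tool_rot: [[-0.846, 0.534, 0.0], [0.534, 0.846, -0.0], [-0.0, -0.0, -1.0]]
ft_force: [-1.4, -1.0, 4.3]
gripper_width: 0.0116
grip_force: 48.7
```

Call:
arm_command:
  rows: [0, 0, 0, 0, 0, 0, 0, 0, 0, 0, 0, 0, 0, 0, 0, 0, 0, 0]

```text
clock: 37.25
ee_pos: [0.4297, 0.0849, 0.0465]
tool_rot: [[-0.846, 0.534, 0.0], [0.534, 0.846, -0.0], [-0.0, -0.0, -1.0]]
ft_force: [-1.4, -1.3, 5.7]
gripper_width: 0.0113
grip_force: 48.8
```

Call:
arm_command:
  rows: [0, 0, -1, 0, 0, 0, 0, 0, -1, 0, 0, 1, 0, 0, -1, 0, 0, 1, 0, 0, -1, 0, 0, 1, 0, 0, -1, 0, 0, 1]

```text
clock: 37.88
ee_pos: [0.4292, 0.0849, 0.1465]
tool_rot: [[-0.664, 0.748, -0.001], [0.748, 0.664, -0.0], [0.001, -0.001, -1.0]]
ft_force: [-0.5, -0.6, -2.6]
gripper_width: 0.0114
grip_force: 49.2
```

Call:
arm_command:
  rows: [0, 0, 0, 0, 0, 1, 0, 0, 0, 0, 0, 1, 0, 0, 0, 0, 0, 1, 0, 0, 0, 0, 0, 1, 0, 0, 0, 0, 0, 1]

```text
clock: 38.5
ee_pos: [0.4292, 0.0849, 0.1458]
tool_rot: [[-0.369, 0.93, -0.001], [0.93, 0.369, -0.0], [0.0, -0.001, -1.0]]
ft_force: [0.5, -0.8, -2.1]
gripper_width: 0.0111
grip_force: 49.2
```

Call:
arm_command:
  rows: [0, 0, 0, 0, 0, 1, 0, 0, 0, 0, 0, 1, 0, 0, 0, 0, 0, 1, 0, 0, 0, 0, 0, 1, 0, 0, 0, 0, 0, 0.5]

```text
clock: 39.12
ee_pos: [0.4293, 0.0849, 0.1459]
tool_rot: [[-0.064, 0.998, -0.001], [0.998, 0.064, -0.0], [-0.0, -0.001, -1.0]]
ft_force: [0.4, -1.1, -2.1]
gripper_width: 0.0114
grip_force: 49.2
```

Call:
arm_command:
  rows: [-0.1, 1, 0, 0, 0, 0, -0.1, 1, 0, 0, 0, 0, -0.1, 1, 0, 0, 0, 0, -0.1, 1, 0, 0, 0, 0, -0.1, 1, 0, 0, 0, 0]

```text
clock: 39.75
ee_pos: [0.5305, 0.0814, 0.1459]
tool_rot: [[-0.066, 0.998, -0.001], [0.998, 0.066, -0.0], [-0.0, -0.001, -1.0]]
ft_force: [0.3, 0.4, -2.1]
gripper_width: 0.0118
grip_force: 49.4
```

Call:
arm_command:
  rows: [-0.1, 1, 0, 0, 0, 0, -0.1, 1, 0, 0, 0, 0, 0, 0, 0, 0, 0, 0, 0, 0, 0, 0, 0, 0]

```text
clock: 40.25
ee_pos: [0.5694, 0.0801, 0.1458]
tool_rot: [[-0.066, 0.998, -0.002], [0.998, 0.066, -0.0], [-0.0, -0.002, -1.0]]
ft_force: [-0.6, 0.2, -3.2]
gripper_width: 0.0115
grip_force: 49.5
```

Run:
```python
from h import *
im,s=cap('wrist','w8.png');print(s['ee_pos'],s['tool_rot'].round(3).tolist())
np.save('s8.npy',np.r_[s['ee_pos'],s['tool_rot'].ravel()])
cv2.imwrite('pics/w8b.png',cv2.resize(cv2.imread('pics/w8.png'),(800,600),interpolation=2))
```

```text
[0.56935961 0.08005049 0.14580698] [[-0.066, 0.998, -0.002], [0.998, 0.066, -0.0], [-0.0, -0.002, -1.0]]
```

View pics/w8b.png

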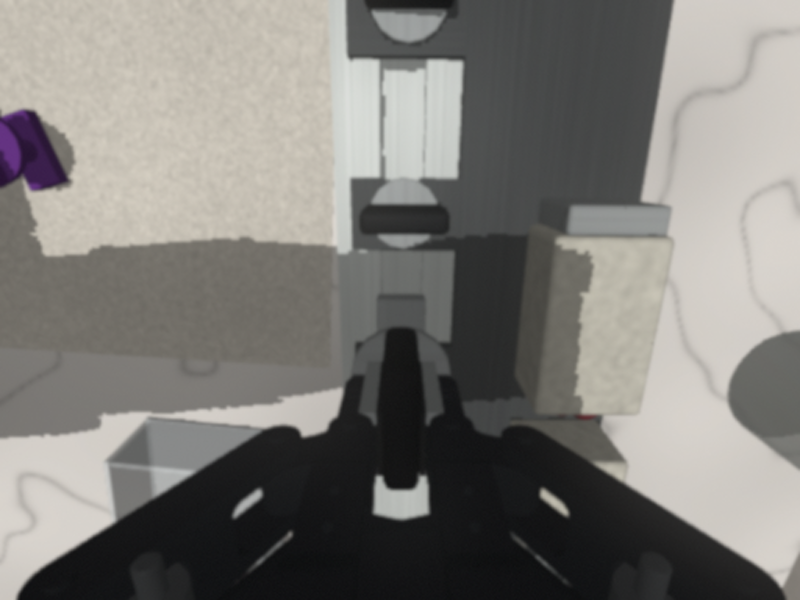

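Same alignment as before (head 378–424 over the mouth 380–425). Lower.

Call:
arm_command:
  rows: [0, 0, 1, 0, 0, 0, 0, 0, 1, 0, 0, 0, 0, 0, 1, 0, 0, 0, 0, 0, 0.5, 0, 0, 0, 0, 0, 0.2, 0, 0, 0]

```text
clock: 40.92
ee_pos: [0.5698, 0.0801, 0.0721]
tool_rot: [[-0.066, 0.998, -0.001], [0.998, 0.066, -0.0], [-0.0, -0.001, -1.0]]
ft_force: [-0.4, -0.8, -2.8]
gripper_width: 0.0112
grip_force: 49.4
```

Call:
arm_command:
  rows: [0, 0, 0.2, 0, 0, 0, 0, 0, 0.2, 0, 0, 0, 0, 0, 0, 0, 0, 0]

```text
clock: 41.3
ee_pos: [0.5703, 0.0801, 0.0643]
tool_rot: [[-0.065, 0.998, -0.0], [0.998, 0.065, -0.0], [-0.0, -0.0, -1.0]]
ft_force: [-0.3, -0.6, -2.6]
gripper_width: 0.011
grip_force: 49.5
```

Call:
arm_command:
  rows: [0, 0, 0.2, 0, 0, 0, 0, 0, 0.2, 0, 0, 0, 0, 0, 0, 0, 0, 0]

```text
clock: 41.68
ee_pos: [0.57, 0.08, 0.0559]
tool_rot: [[-0.065, 0.998, -0.001], [0.998, 0.065, -0.0], [-0.0, -0.001, -1.0]]
ft_force: [0.4, -0.4, -4.2]
gripper_width: 0.0113
grip_force: 49.6
```

Call:
arm_command:
  rows: [0, 0, 0.14, 0, 0, 0, -0.6, 0, 0, 0, 0, 0, -0.6, 0, 0, 0, 0, 0, -0.6, 0, 0, 0, 0, 0, -0.5, 0, 0, 0, 0, 0]

```text
clock: 42.3
ee_pos: [0.5734, 0.033, 0.0536]
tool_rot: [[-0.065, 0.998, 0.0], [0.998, 0.065, -0.0], [-0.0, 0.0, -1.0]]
ft_force: [0.7, 1.2, -2.4]
gripper_width: 0.0113
grip_force: 49.6
```

Call:
arm_command:
  rows: [-0.1, 0, 0, 0, 0, 0, 0, 0, 0, 0, 0, 0]

```text
clock: 42.55
ee_pos: [0.5735, 0.032, 0.0535]
tool_rot: [[-0.065, 0.998, -0.0], [0.998, 0.065, 0.0], [0.0, -0.0, -1.0]]
ft_force: [0.1, 0.3, -3.1]
gripper_width: 0.0115
grip_force: 49.6
```

Call:
arm_command:
  rows: [-0.1, 0, 0, 0, 0, 0, 0, 0, 0, 0, 0, 0]

```text
clock: 42.8
ee_pos: [0.5735, 0.0304, 0.0535]
tool_rot: [[-0.066, 0.998, -0.0], [0.998, 0.066, -0.0], [-0.0, -0.0, -1.0]]
ft_force: [-0.0, 0.1, -2.8]
gripper_width: 0.0111
grip_force: 49.6
```

Call:
arm_command:
  rows: [-0.1, 0, 0, 0, 0, 0, 0, 0, 0, 0, 0, 0]

```text
clock: 43.05
ee_pos: [0.5737, 0.0282, 0.0535]
tool_rot: [[-0.066, 0.998, 0.0], [0.998, 0.066, -0.0], [-0.0, 0.0, -1.0]]
ft_force: [0.7, 0.8, -3.3]
gripper_width: 0.0113
grip_force: 49.6
```

Call:
arm_command:
  rows: [-0.1, 0, 0, 0, 0, 0, 0, 0, 0, 0, 0, 0]

```text
clock: 43.3
ee_pos: [0.5738, 0.0274, 0.0536]
tool_rot: [[-0.066, 0.998, -0.0], [0.998, 0.066, 0.003], [0.003, 0.0, -1.0]]
ft_force: [-0.2, 6.1, -2.2]
gripper_width: 0.0114
grip_force: 49.7
```

Call:
arm_command:
  rows: [-0.05, 0, 0, 0, 0, 0, 0, 0, 0, 0, 0, 0]

```text
clock: 43.55
ee_pos: [0.5737, 0.0271, 0.0536]
tool_rot: [[-0.067, 0.998, -0.0], [0.998, 0.067, 0.004], [0.004, -0.0, -1.0]]
ft_force: [-1.3, 8.9, -2.2]
gripper_width: 0.0113
grip_force: 49.8
```

Call:
arm_command:
  rows: [0.14, 0, 0, 0, 0, -1, 0, 0, 0, 0, 0, -1, 0, 0, 0, 0, 0, -1, 0, 0, 0, 0, 0, -1, 0, 0, 0, 0, 0, -1]

```text
clock: 44.18
ee_pos: [0.5737, 0.0279, 0.0535]
tool_rot: [[-0.405, 0.914, 0.0], [0.914, 0.405, -0.0], [-0.0, -0.0, -1.0]]
ft_force: [-0.6, -0.2, -2.7]
gripper_width: 0.0111
grip_force: 49.6
```

Call:
arm_command:
  rows: [0, 0, 0, 0, 0, -1, 0, 0, 0, 0, 0, -1, 0, 0, 0, 0, 0, -1, 0, 0, 0, 0, 0, -1, 0, 0, 0, 0, 0, -1]

```text
clock: 44.8
ee_pos: [0.5737, 0.0279, 0.0535]
tool_rot: [[-0.693, 0.721, 0.0], [0.721, 0.693, -0.0], [-0.0, -0.0, -1.0]]
ft_force: [0.4, -0.1, -2.6]
gripper_width: 0.0109
grip_force: 49.6
```

Call:
arm_command:
  rows: [0, 0, 0, 0, 0, -1, 0, 0, 0, 0, 0, -1, 0, 0, 0, 0, 0, -1, 0, 0, 0, 0, 0, -1, 0, 0, 0, 0, 0, -1]

```text
clock: 45.42
ee_pos: [0.5737, 0.0279, 0.0535]
tool_rot: [[-0.898, 0.44, -0.0], [0.44, 0.898, -0.0], [-0.0, -0.0, -1.0]]
ft_force: [-0.3, -0.2, -3.0]
gripper_width: 0.0111
grip_force: 49.6
```

Call:
arm_command:
  rows: [0, 0, 0, 0, 0, -1, 0, 0, 0, 0, 0, -1, 0, 0, 0, 0, 0, -1, 0, 0, 0, 0, 0, -1, 0, 0, 0, 0, 0, -1]

```text
clock: 46.05
ee_pos: [0.5737, 0.0279, 0.0535]
tool_rot: [[-0.994, 0.107, -0.0], [0.107, 0.994, -0.0], [0.0, -0.0, -1.0]]
ft_force: [0.5, 0.2, -2.1]
gripper_width: 0.0107
grip_force: 49.6
```

Call:
arm_command:
  rows: [0, 0, 0, 0, 0, -1, 0, 0, 0, 0, 0, -1, 0, 0, 0, 0, 0, -0.5, 0, 0, 0, 0, 0, 0]

```text
clock: 46.55
ee_pos: [0.5737, 0.028, 0.0535]
tool_rot: [[-0.998, -0.065, -0.0], [-0.065, 0.998, -0.0], [0.0, -0.0, -1.0]]
ft_force: [0.2, -0.2, -3.6]
gripper_width: 0.0112
grip_force: 49.6
```

Call:
arm_command:
  rows: [0, 0, 0.02, 0, 0, 0, 0, 0, 0, 0, 0, 0, 0, 0, 0, 0, 0, 0, 0, 0, 0, 0, 0, 0]
  grip: 0.5

```text
clock: 47.05
ee_pos: [0.5738, 0.028, 0.0532]
tool_rot: [[-0.998, -0.065, 0.0], [-0.065, 0.998, -0.0], [-0.0, -0.0, -1.0]]
ft_force: [-0.9, -0.8, 0.8]
gripper_width: 0.0426
grip_force: 0.0
```

Call:
arm_command:
  rows: [0, 0, -0.4, 0, 0, 0, 0, 0, -1, 0, 0, 0, 0, 0, -1, 0, 0, 0, 0, 0, -1, 0, 0, 0, 0, 0, -1, 0, 0, 0]

```text
clock: 47.68
ee_pos: [0.5738, 0.028, 0.1424]
tool_rot: [[-0.998, -0.065, 0.001], [-0.065, 0.998, -0.0], [-0.001, -0.0, -1.0]]
ft_force: [0.8, 0.5, 0.0]
gripper_width: 0.0424
grip_force: 0.0
```

Call:
arm_command:
  rows: [-0.3, -0.7, -1, 0, 0, 0, -0.3, -0.7, -1, 0, 0, 0, -0.3, -0.7, -1, 0, 0, 0, -0.3, -0.7, -1, 0, 0, 0, -0.3, -0.7, -1, 0, 0, 0]
  grip: 0

```text
clock: 48.3
ee_pos: [0.6083, -0.0403, 0.2425]
tool_rot: [[-0.998, -0.065, 0.001], [-0.065, 0.998, -0.0], [-0.001, -0.0, -1.0]]
ft_force: [-0.3, -0.7, -0.8]
gripper_width: -0.0001
grip_force: 0.0
```

Call:
arm_command:
  rows: [-0.3, -0.7, -1, 0, 0, 0, -0.3, -0.7, -1, 0, 0, 0, -0.3, -0.7, -1, 0, 0, 0, 0, 0, 0, 0, 0, 0, 0, 0, 0, 0, 0, 0]

```text
clock: 48.92
ee_pos: [0.6285, -0.0802, 0.3005]
tool_rot: [[-0.998, -0.065, -0.001], [-0.065, 0.998, 0.0], [0.001, 0.0, -1.0]]
ft_force: [-0.8, 0.8, -0.5]
gripper_width: -0.0001
grip_force: 0.0
```

Run:
```python
from h import *
im,s=cap('wrist','w9.png');print(s['ee_pos'],s['tool_rot'].round(3).tolist())
np.save('s9.npy',np.r_[s['ee_pos'],s['tool_rot'].ravel()])
cap('scene','sc9.png');cap('side','sd9.png')
cv2.imwrite('pics/w9b.png',cv2.resize(cv2.imread('pics/w9.png'),(800,600),interpolation=2))
```

```text
[ 0.62853397 -0.08020291  0.30052954] [[-0.998, -0.065, -0.001], [-0.065, 0.998, 0.0], [0.001, 0.0, -1.0]]
```

View pics/w9b.png

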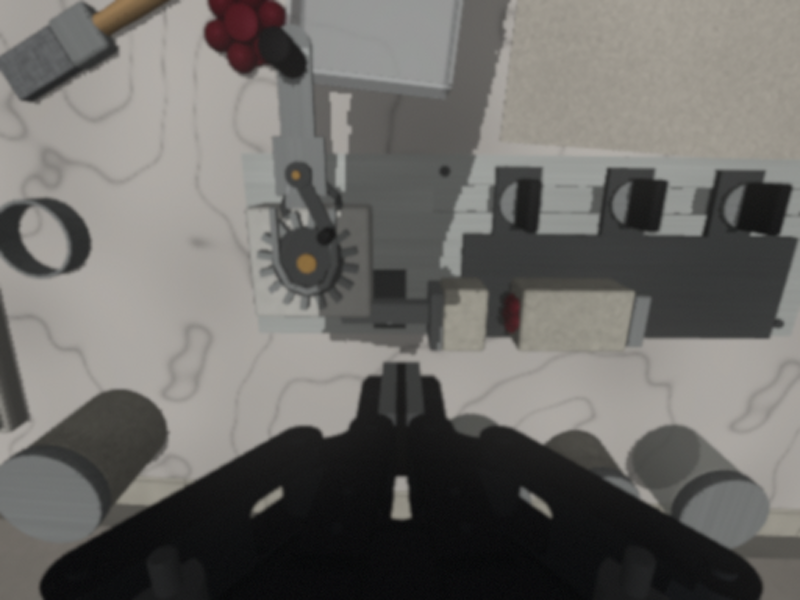

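All three bolts stand across their forks; ratchet axis at (307,264), pivot (295,175), knob top (327,236), grip top (277,45). Compute positions.

Run:
```python
from h import *
s=lds('s9.npy')
q=lambda u,v,z:pl('wrist',(u/1.5625,v/1.5625),z,s)[:2].round(4)
ax,pv,kn,gr=q(307,264,.093),q(295,175,.108),q(326,235,.127),q(276,46,.150)
gb=q(296,64,.100)
print('axis',ax,'pivot',pv,'knob',kn,'grip',gr,gb)
for a,b in((ax,gr),(ax,pv),(pv,kn)):
    d=np.array(b)-a;print(np.linalg.norm(d).round(4),np.degrees(np.arctan2(d[1],d[0])).round(1))
for n in('scene','side'):
    im=cv2.cvtColor(cv2.imread(f'pics/{"sc" if n=="scene" else "sd"}9.png'),cv2.COLOR_BGR2HSV)
    m=(im[:,:,2]<45).astype(np.uint8);k,_,st,c=cv2.connectedComponentsWithStats(m)
    for i in range(1,k):
        if 8<st[i,4]<130 and (190<c[i][0]<320 and 140<c[i][1]<240): print(n,st[i],c[i].round(1))
```

```text
axis [ 0.6349 -0.1587] pivot [ 0.5624 -0.1648] knob [ 0.6036 -0.1373] grip [ 0.485  -0.1661] [ 0.4846 -0.1655]
0.1501 -177.2
0.0728 -175.2
0.0495 33.7
scene [230 155   4  15  58] [231.5 161.8]
scene [206 181   3   7  17] [206.9 183.9]
scene [251 211  11  17 123] [256.2 219.1]
scene [282 227  11  18 118] [287.  235.4]
side [256 146  13  11 110] [261.7 150.8]
side [255 160  16   3  17] [262.6 160.8]
side [261 163  14  13 121] [267.3 168.4]
side [264 177  14   3  16] [270.4 178.3]
side [266 198  16   3  16] [273.5 198.7]
side [286 202   9   2   9] [290.  202.2]
side [291 207   4   7  25] [292.6 210.1]
side [252 211   7  15  99] [255.1 217.9]
```

Call:
arm_command:
  rows: [0.25, -0.13, 0.95, 0, 0, 0, 0.25, -0.13, 0.95, 0, 0, 0, 0.25, -0.13, 0.95, 0, 0, 0, 0.25, -0.13, 0.95, 0, 0, 0, 0.25, -0.13, 0.95, 0, 0, 0]

```text
clock: 49.7
ee_pos: [0.6042, -0.0948, 0.2051]
tool_rot: [[-0.998, -0.066, -0.001], [-0.066, 0.998, 0.0], [0.001, 0.0, -1.0]]
ft_force: [-0.1, 0.2, 0.3]
gripper_width: 0.0
grip_force: 0.0
```

Call:
arm_command:
  rows: [0, 0, 0.95, 0, 0, 0, 0, 0, 0.95, 0, 0, 0, 0, 0, 0.95, 0, 0, 0, 0, 0, 0.95, 0, 0, 0, 0, 0, 0.95, 0, 0, 0]

```text
clock: 50.32
ee_pos: [0.6043, -0.0947, 0.1102]
tool_rot: [[-0.998, -0.066, -0.001], [-0.066, 0.998, 0.0], [0.001, 0.0, -1.0]]
ft_force: [0.1, 0.8, -0.3]
gripper_width: 0.0002
grip_force: 0.0
```

Call:
arm_command:
  rows: [0, -0.4, 0, 0, 0, 0, 0, -0.4, 0, 0, 0, 0, 0, 0, 0, 0, 0, 0]

```text
clock: 50.7
ee_pos: [0.6064, -0.1121, 0.112]
tool_rot: [[-0.998, -0.065, 0.001], [-0.065, 0.998, -0.0], [-0.001, -0.001, -1.0]]
ft_force: [-0.5, 0.2, 0.2]
gripper_width: -0.0003
grip_force: 0.0
```

Call:
arm_command:
  rows: [0, -0.25, 0, 0, 0, 0, 0, 0, 0, 0, 0, 0]

```text
clock: 50.95
ee_pos: [0.6064, -0.1165, 0.1114]
tool_rot: [[-0.998, -0.065, 0.0], [-0.065, 0.998, -0.0], [-0.0, -0.0, -1.0]]
ft_force: [0.1, -0.4, -0.1]
gripper_width: 0.0
grip_force: 0.0
```

Call:
arm_command:
  rows: [0, -0.25, 0, 0, 0, 0, 0, 0, 0, 0, 0, 0]

```text
clock: 51.2
ee_pos: [0.6066, -0.1213, 0.1112]
tool_rot: [[-0.998, -0.065, 0.0], [-0.065, 0.998, 0.0], [-0.0, -0.0, -1.0]]
ft_force: [1.0, 0.4, 0.9]
gripper_width: 0.0005
grip_force: 0.0
```

Call:
arm_command:
  rows: [0, -0.25, 0, 0, 0, 0, 0, 0, 0, 0, 0, 0]

```text
clock: 51.45
ee_pos: [0.607, -0.1264, 0.1111]
tool_rot: [[-0.998, -0.065, 0.0], [-0.065, 0.998, -0.0], [-0.0, -0.0, -1.0]]
ft_force: [0.9, 1.1, -0.1]
gripper_width: 0.0
grip_force: 0.5
```

Call:
arm_command:
  rows: [0, -0.25, 0, 0, 0, 0, 0, 0, 0, 0, 0, 0]

```text
clock: 51.7
ee_pos: [0.6072, -0.1315, 0.1111]
tool_rot: [[-0.998, -0.065, 0.0], [-0.065, 0.998, -0.0], [0.0, -0.0, -1.0]]
ft_force: [0.7, -0.0, 0.7]
gripper_width: 0.0001
grip_force: 0.6
```

Call:
arm_command:
  rows: [0, -0.25, 0, 0, 0, 0, 0, -0.25, 0, 0, 0, 0, 0, 0, 0, 0, 0, 0]

```text
clock: 52.08
ee_pos: [0.6077, -0.1418, 0.111]
tool_rot: [[-0.998, -0.065, -0.0], [-0.065, 0.998, -0.001], [0.0, -0.001, -1.0]]
ft_force: [0.5, 0.5, 0.8]
gripper_width: 0.0002
grip_force: 0.0
```

Call:
arm_command:
  rows: [0, -0.25, 0, 0, 0, 0, 0, -0.25, 0, 0, 0, 0, 0, 0, 0, 0, 0, 0]

```text
clock: 52.45
ee_pos: [0.6083, -0.1517, 0.1111]
tool_rot: [[-0.998, -0.065, -0.0], [-0.065, 0.998, -0.001], [0.0, -0.001, -1.0]]
ft_force: [-0.2, 0.5, -0.3]
gripper_width: 0.0001
grip_force: 0.0
```

Call:
arm_command:
  rows: [0, -0.25, 0, 0, 0, 0, 0, 0, 0, 0, 0, 0]

```text
clock: 52.7
ee_pos: [0.6085, -0.1564, 0.111]
tool_rot: [[-0.998, -0.065, -0.001], [-0.065, 0.998, -0.0], [0.001, -0.0, -1.0]]
ft_force: [0.3, 0.3, -0.1]
gripper_width: 0.0003
grip_force: 0.2
```

Call:
arm_command:
  rows: [0, -0.2, 0, 0, 0, 0, 0, 0, 0, 0, 0, 0]

```text
clock: 52.95
ee_pos: [0.6089, -0.1603, 0.111]
tool_rot: [[-0.998, -0.065, -0.0], [-0.065, 0.998, -0.0], [0.0, -0.0, -1.0]]
ft_force: [-1.4, 1.5, 0.2]
gripper_width: -0.0
grip_force: 0.6
```

Call:
arm_command:
  rows: [0, -0.2, 0, 0, 0, 0, 0, 0, 0, 0, 0, 0]

```text
clock: 53.2
ee_pos: [0.6093, -0.1643, 0.1111]
tool_rot: [[-0.998, -0.065, -0.0], [-0.065, 0.998, -0.0], [0.0, -0.0, -1.0]]
ft_force: [-1.1, 2.1, -0.7]
gripper_width: 0.0002
grip_force: 0.9
```

Run:
```python
from h import *
a,_=cap('side');b,_=cap('wrist')
a=cv2.resize(a[170:250,230:340],(440,320),interpolation=2);b=cv2.resize(b[120:384,150:380],None,fx=1.2,fy=1.2)[:320]
cv2.imwrite('pics/k.png',cv2.cvtColor(np.hstack([a,b[:320]if b.shape[0]>=320 else np.pad(b,((0,320-b.shape[0]),(0,0),(0,0)))]),cv2.COLOR_RGB2BGR))
```

```text
(no output)
```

View pics/k.png

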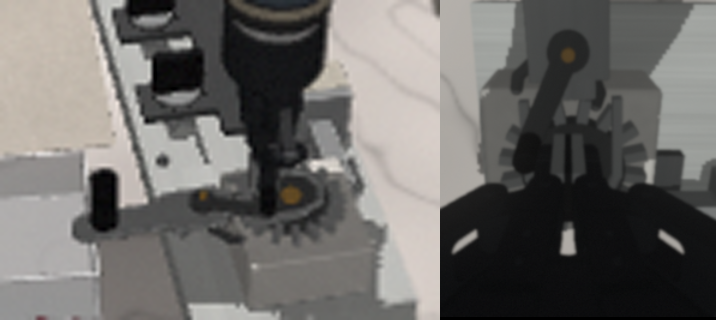

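The wrist inset shows the knob at (527,155), left of the handle line, pushed to the -y side; push on to the stop.

Call:
arm_command:
  rows: [0, -0.2, 0, 0, 0, 0, 0, 0, 0, 0, 0, 0]

```text
clock: 53.55
ee_pos: [0.6106, -0.1674, 0.1113]
tool_rot: [[-0.998, -0.066, 0.002], [-0.066, 0.998, 0.001], [-0.002, 0.001, -1.0]]
ft_force: [2.5, 5.5, -1.2]
gripper_width: 0.0002
grip_force: 2.9
```

Call:
arm_command:
  rows: [0, -0.15, 0, 0, 0, 0, 0, 0, 0, 0, 0, 0]

```text
clock: 53.8
ee_pos: [0.6117, -0.1693, 0.1114]
tool_rot: [[-0.998, -0.067, 0.003], [-0.067, 0.998, 0.003], [-0.004, 0.003, -1.0]]
ft_force: [7.2, 10.9, -2.3]
gripper_width: 0.0001
grip_force: 5.2
```

Call:
arm_command:
  rows: [0, -0.15, 0, 0, 0, 0, 0, 0, 0, 0, 0, 0]

```text
clock: 54.05
ee_pos: [0.6126, -0.1714, 0.1116]
tool_rot: [[-0.998, -0.068, 0.005], [-0.068, 0.998, 0.005], [-0.005, 0.004, -1.0]]
ft_force: [7.6, 14.9, -2.3]
gripper_width: -0.0002
grip_force: 7.2
```

Stop reached (force rises). Back off, rise, and measure where the grip stands.

Call:
arm_command:
  rows: [0, 1, 0, 0, 0, 0, 0, 0.5, 0, 0, 0, 0, 0, 0, -1, 0, 0, 0, 0, 0, -1, 0, 0, 0, 0, 0, -1, 0, 0, 0]

```text
clock: 54.68
ee_pos: [0.6079, -0.1441, 0.1719]
tool_rot: [[-0.998, -0.066, -0.0], [-0.066, 0.998, -0.001], [0.0, -0.001, -1.0]]
ft_force: [0.7, -0.4, -0.1]
gripper_width: 0.0
grip_force: 0.0
```

Call:
arm_command:
  rows: [0, 0, -1, 0, 0, 0, 0.5, 0.6, -1, 0, 0, 0, 0.5, 0.6, -1, 0, 0, 0, 0.5, 0.6, 0, 0, 0, 0, 0, 0, 0, 0, 0, 0]
  grip: 0.38

```text
clock: 55.3
ee_pos: [0.5747, -0.109, 0.2312]
tool_rot: [[-0.998, -0.067, -0.0], [-0.067, 0.998, -0.0], [0.0, -0.0, -1.0]]
ft_force: [-0.2, -0.6, -0.1]
gripper_width: 0.0325
grip_force: 0.0
```

```bash
cat > rat.py <<'E'
from h import *
def rat(nm):
    im,s=cap('wrist',nm+'.png');print(s['ee_pos'].round(4),s['gripper_width'])
    P={}
    for n in('scene','side'):
        a,_=cap(n,nm+n+'.png');m=(cv2.cvtColor(a,cv2.COLOR_RGB2HSV)[:,:,2]<45).astype(np.uint8)
        k,_,st,c=cv2.connectedComponentsWithStats(m)
        for i in range(1,k):
            for o,(h,r,lo,hi) in {'grip':(.127,.15,30,110),'knob':(.114,.05,8,40)}.items():
                g=pl(n,c[i],h)[:2]-np.array([.635,-.159])
                if lo<st[i,4]<hi and (abs(np.linalg.norm(g)-r)<.02 if o=='grip' else np.linalg.norm(g)<.06) and g[0]<0:
                    print(n,o,c[i].round(1),'pos',(g+[.635,-.159]).round(3),'theta',round(((np.pi+.065-np.arctan2(g[1],g[0]))+np.pi)%(2*np.pi)-np.pi,3))
E
python3 -c "
from rat import *
rat('r1')
cv2.imwrite('pics/r1b.png',cv2.resize(cv2.imread('pics/r1.png'),(640,480),interpolation=2))"
```

```text
[ 0.5747 -0.109   0.2312] 0.03245391848712831
scene grip [220.6 158.2] pos [ 0.494 -0.202] theta -0.23
side grip [259.4 227.2] pos [ 0.49 -0.21] theta -0.275
```

View pics/r1b.png

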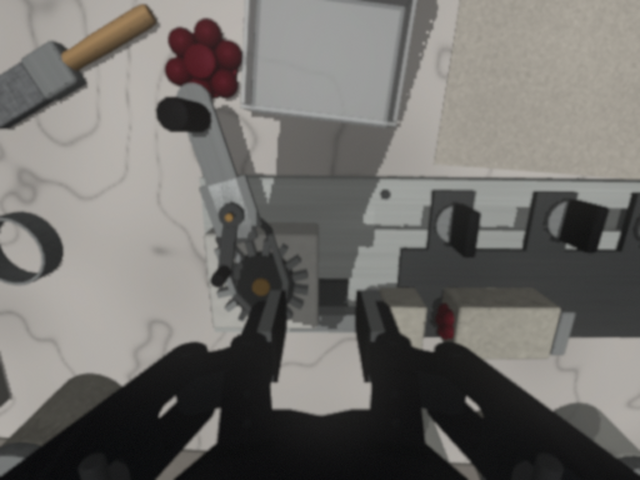

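The handle slid to about -0.25 rad (grip at (183,115)), pawl knob at (222,275) left of the handle line, i.e. on the tightening side. Move over the grip and straddle it.

Call:
arm_command:
  rows: [0.9, -0.91, 0, 0, 0, 0, 0.9, -0.91, 0, 0, 0, 0, 0.9, -0.91, 0, 0, 0, 0, 0.9, -0.91, 0, 0, 0, 0, 0.9, -0.91, 0, 0, 0, 0]
  grip: 0.7

```text
clock: 56.08
ee_pos: [0.4914, -0.2078, 0.2304]
tool_rot: [[-0.998, -0.065, -0.001], [-0.065, 0.998, 0.0], [0.001, 0.0, -1.0]]
ft_force: [0.3, -0.3, -0.0]
gripper_width: 0.0596
grip_force: 0.0
```

Call:
arm_command:
  rows: [0, 0, 1, 0, 0, 0, 0, 0, 1, 0, 0, 0, 0, 0, 1, 0, 0, 0, 0, 0, 1, 0, 0, 0, 0, 0, 1, 0, 0, 0]

```text
clock: 56.7
ee_pos: [0.4918, -0.2072, 0.1298]
tool_rot: [[-0.998, -0.065, -0.001], [-0.065, 0.998, 0.0], [0.001, 0.0, -1.0]]
ft_force: [-0.9, 0.3, 0.5]
gripper_width: 0.0598
grip_force: 0.0
```

Call:
arm_command:
  rows: [0, 0, 0.8, 0, 0, 0, 0, 0, 0, 0, 0, 0, 0, 0, 0, 0, 0, 0, 0, 0, 0, 0, 0, 0]
  grip: 0.35

```text
clock: 57.2
ee_pos: [0.4924, -0.2071, 0.1158]
tool_rot: [[-0.998, -0.065, 0.001], [-0.065, 0.998, -0.001], [-0.001, -0.001, -1.0]]
ft_force: [-0.0, 0.6, -0.4]
gripper_width: 0.0299
grip_force: 0.0
```

```bash
python3 -c "
from rat import *
rat('r2')
cv2.imwrite('pics/r2b.png',cv2.resize(cv2.imread('pics/r2.png'),(480,360),interpolation=2))"
```

```text
[ 0.4924 -0.2071  0.1158] 0.029855737065975226
side knob [298.6 221. ] pos [ 0.614 -0.189] theta -0.883
```

View pics/r2b.png

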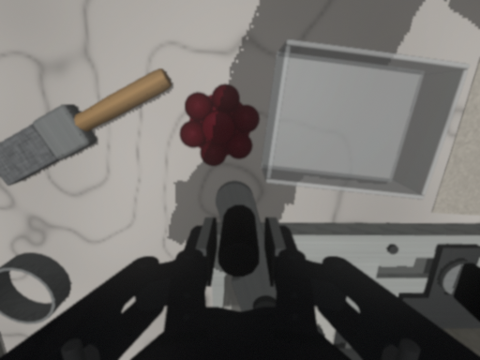

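The grip lies between the fingers (240,240). I have used up my picture views, so from here I go by numbers. First forward stroke.

Call:
arm_command:
  rows: [0.17, 0.92, 0, 0, 0, 0, 0.06, 0.94, 0, 0, 0, 0, -0.06, 0.94, 0, 0, 0, 0, -0.17, 0.92, 0, 0, 0, 0, -0.29, 0.89, 0, 0, 0, 0]

```text
clock: 57.98
ee_pos: [0.492, -0.1133, 0.1152]
tool_rot: [[-0.998, -0.066, 0.0], [-0.066, 0.998, -0.001], [-0.0, -0.001, -1.0]]
ft_force: [-0.1, -4.5, -0.4]
gripper_width: 0.03
grip_force: 2.1
```

Call:
arm_command:
  rows: [-0.4, 0.85, 0, 0, 0, 0, -0.5, 0.79, 0, 0, 0, 0, -0.6, 0.72, 0, 0, 0, 0, -0.1, 0.3, 0, 0, 0, 0, 0, 0, 0, 0, 0, 0]

```text
clock: 58.6
ee_pos: [0.5208, -0.0596, 0.1151]
tool_rot: [[-0.998, -0.066, 0.0], [-0.066, 0.998, -0.002], [-0.0, -0.002, -1.0]]
ft_force: [0.9, -7.6, 1.8]
gripper_width: 0.03
grip_force: 3.6
```

Call:
arm_command:
  rows: [0.1, -0.3, 0, 0, 0, 0, 0.6, -0.72, 0, 0, 0, 0, 0.5, -0.79, 0, 0, 0, 0, 0.4, -0.85, 0, 0, 0, 0, 0.29, -0.89, 0, 0, 0, 0]

```text
clock: 59.22
ee_pos: [0.4863, -0.134, 0.1152]
tool_rot: [[-0.998, -0.065, -0.0], [-0.065, 0.998, 0.0], [0.0, 0.0, -1.0]]
ft_force: [0.1, 1.0, -0.8]
gripper_width: 0.0302
grip_force: 0.6
```

Call:
arm_command:
  rows: [0.17, -0.92, 0, 0, 0, 0, 0.06, -0.94, 0, 0, 0, 0, -0.06, -0.94, 0, 0, 0, 0, -0.17, -0.92, 0, 0, 0, 0, -0.29, -0.89, 0, 0, 0, 0]

```text
clock: 59.85
ee_pos: [0.4994, -0.2255, 0.1151]
tool_rot: [[-0.998, -0.065, 0.0], [-0.065, 0.998, -0.0], [-0.0, -0.0, -1.0]]
ft_force: [-0.2, 1.4, 1.2]
gripper_width: 0.0297
grip_force: 0.7
```

Call:
arm_command:
  rows: [-0.4, -0.85, 0, 0, 0, 0, -0.5, -0.79, 0, 0, 0, 0, -0.6, -0.72, 0, 0, 0, 0, -0.1, -0.3, 0, 0, 0, 0, 0, 0, 0, 0, 0, 0]

```text
clock: 60.48
ee_pos: [0.5345, -0.2724, 0.1148]
tool_rot: [[-0.998, -0.067, -0.001], [-0.067, 0.998, 0.006], [0.0, 0.007, -1.0]]
ft_force: [-0.9, 16.5, 5.7]
gripper_width: 0.0297
grip_force: 8.0
```

```bash
python3 -c "
from rat import *
print(cap('scene','j1.png')[1]['ft_force'].round(1))
a,b=cv2.imread('pics/j1.png'),cv2.imread('pics/sc9.png')
# jaw: white block's +y face edge: sample brightness along press y at jaw top z=.084, x=.085
c,sn=np.cos(.065),np.sin(.065)
for nm,im in(('before',b),('now',a)):
    h=cv2.cvtColor(im,cv2.COLOR_BGR2HSV)
    print(nm,[int(h[int(round(v)),int(round(u)),2]) for y in range(-75,50,4) for u,v in [proj('scene',[.596+c*.085-sn*y/1000,.010+sn*.085+c*y/1000,.084])]])
"
```

```text
[-0.9 16.5  5.7]
before [108, 99, 94, 98, 111, 103, 128, 172, 177, 178, 179, 179, 180, 178, 175, 159, 145, 110, 104, 103, 104, 103, 101, 110, 157, 169, 173, 174, 174, 173, 173, 173]
now [112, 112, 126, 133, 135, 127, 110, 157, 170, 177, 179, 179, 180, 179, 178, 171, 165, 127, 103, 102, 101, 102, 103, 114, 158, 168, 173, 173, 174, 173, 173, 174]
```

Call:
arm_command:
  rows: [0.1, 0.3, 0, 0, 0, 0, 0.6, 0.72, 0, 0, 0, 0, 0.5, 0.79, 0, 0, 0, 0, 0.4, 0.85, 0, 0, 0, 0, 0.29, 0.89, 0, 0, 0, 0]

```text
clock: 61.15
ee_pos: [0.4916, -0.2067, 0.1151]
tool_rot: [[-0.998, -0.065, -0.0], [-0.065, 0.998, -0.001], [0.0, -0.001, -1.0]]
ft_force: [0.4, -3.4, -2.3]
gripper_width: 0.0298
grip_force: 2.0
```

Call:
arm_command:
  rows: [0.17, 0.92, 0, 0, 0, 0, 0.06, 0.94, 0, 0, 0, 0, -0.06, 0.94, 0, 0, 0, 0, -0.17, 0.92, 0, 0, 0, 0, -0.29, 0.89, 0, 0, 0, 0]

```text
clock: 61.78
ee_pos: [0.492, -0.1131, 0.1152]
tool_rot: [[-0.998, -0.066, 0.0], [-0.066, 0.998, -0.0], [-0.0, -0.0, -1.0]]
ft_force: [0.3, -4.7, -3.0]
gripper_width: 0.0298
grip_force: 2.1
```

Call:
arm_command:
  rows: [-0.4, 0.85, 0, 0, 0, 0, -0.5, 0.79, 0, 0, 0, 0, -0.6, 0.72, 0, 0, 0, 0, -0.1, 0.3, 0, 0, 0, 0, 0, 0, 0, 0, 0, 0]

```text
clock: 62.4
ee_pos: [0.5207, -0.0596, 0.1151]
tool_rot: [[-0.998, -0.066, 0.0], [-0.066, 0.998, -0.002], [-0.0, -0.002, -1.0]]
ft_force: [0.8, -6.4, -1.4]
gripper_width: 0.03
grip_force: 3.6
```

Call:
arm_command:
  rows: [0.1, -0.3, 0, 0, 0, 0, 0.6, -0.72, 0, 0, 0, 0, 0.5, -0.79, 0, 0, 0, 0, 0.4, -0.85, 0, 0, 0, 0, 0.29, -0.89, 0, 0, 0, 0]

```text
clock: 63.02
ee_pos: [0.4862, -0.134, 0.1152]
tool_rot: [[-0.998, -0.065, -0.0], [-0.065, 0.998, 0.0], [0.0, 0.0, -1.0]]
ft_force: [-0.7, 0.6, -1.9]
gripper_width: 0.0302
grip_force: 0.6
```

Call:
arm_command:
  rows: [0.17, -0.92, 0, 0, 0, 0, 0.06, -0.94, 0, 0, 0, 0, -0.06, -0.94, 0, 0, 0, 0, -0.17, -0.92, 0, 0, 0, 0, -0.29, -0.89, 0, 0, 0, 0]

```text
clock: 63.65
ee_pos: [0.4994, -0.2255, 0.1151]
tool_rot: [[-0.998, -0.065, 0.0], [-0.065, 0.998, -0.0], [-0.0, -0.0, -1.0]]
ft_force: [0.3, 0.8, 1.0]
gripper_width: 0.0299
grip_force: 0.7
```

Call:
arm_command:
  rows: [-0.4, -0.85, 0, 0, 0, 0, -0.5, -0.79, 0, 0, 0, 0, -0.6, -0.72, 0, 0, 0, 0, -0.1, -0.3, 0, 0, 0, 0, 0, 0, 0, 0, 0, 0]

```text
clock: 64.28
ee_pos: [0.5344, -0.2724, 0.1148]
tool_rot: [[-0.998, -0.067, -0.001], [-0.067, 0.998, 0.007], [0.0, 0.007, -1.0]]
ft_force: [-1.2, 15.9, 4.8]
gripper_width: 0.0302
grip_force: 8.0
```

Call:
arm_command:
  rows: [0.1, 0.3, 0, 0, 0, 0, 0.6, 0.72, 0, 0, 0, 0, 0.5, 0.79, 0, 0, 0, 0, 0.4, 0.85, 0, 0, 0, 0, 0.29, 0.89, 0, 0, 0, 0]

```text
clock: 64.9
ee_pos: [0.4916, -0.2067, 0.1151]
tool_rot: [[-0.998, -0.065, 0.0], [-0.065, 0.998, -0.001], [0.0, -0.001, -1.0]]
ft_force: [-0.7, -3.8, -2.4]
gripper_width: 0.0298
grip_force: 2.0
```

Call:
arm_command:
  rows: [0.17, 0.92, 0, 0, 0, 0, 0.06, 0.94, 0, 0, 0, 0, -0.06, 0.94, 0, 0, 0, 0, -0.17, 0.92, 0, 0, 0, 0, -0.29, 0.89, 0, 0, 0, 0]

```text
clock: 65.53
ee_pos: [0.492, -0.1131, 0.1152]
tool_rot: [[-0.998, -0.066, 0.0], [-0.066, 0.998, -0.0], [-0.0, -0.0, -1.0]]
ft_force: [0.7, -4.3, -3.2]
gripper_width: 0.03
grip_force: 2.1
```

Call:
arm_command:
  rows: [-0.4, 0.85, 0, 0, 0, 0, -0.5, 0.79, 0, 0, 0, 0, -0.6, 0.72, 0, 0, 0, 0, -0.1, 0.3, 0, 0, 0, 0, 0, 0, 0, 0, 0, 0]

```text
clock: 66.15
ee_pos: [0.5207, -0.0596, 0.1151]
tool_rot: [[-0.998, -0.066, 0.0], [-0.066, 0.998, -0.002], [-0.0, -0.002, -1.0]]
ft_force: [-0.2, -5.7, -1.6]
gripper_width: 0.03
grip_force: 3.6
```

```bash
cat > jaw.py <<'E'
from h import *
import sys
c,sn=np.cos(.065),np.sin(.065)
def prof(f):
    h=cv2.imread(f)[:,:,2].astype(float);ys=np.arange(-80,60,.5);r=0
    for x in(.07,.08,.09,.1):
        uv=np.array([proj('scene',[.596+c*x-sn*y/1000,.010+sn*x+c*y/1000,.084]) for y in ys],np.float32)
        r=r+cv2.remap(h.astype(np.float32),uv[:,0].copy(),uv[:,1].copy(),1).ravel()/4
    w=ys[r>140];g=np.where(np.diff(w)>3)[0];return [(w[i],w[i+1]) for i in g],w.min(),round(float(r.min()))
cap('scene','jw.png')
for f in('pics/sc9.png','pics/j1.png','pics/jw.png'):print(f,prof(f))
E
python3 jaw.py
```

```text
pics/sc9.png ([(np.float64(-11.5), np.float64(21.0))], np.float64(-49.5), 86)
pics/j1.png ([(np.float64(-8.5), np.float64(21.0))], np.float64(-47.0), 104)Traceback (most recent call last):
  File "jaw.py", line 11, in <module>
    for f in('pics/sc9.png','pics/j1.png','pics/jw.png'):print(f,prof(f))
                                                                 ~~~~^^^
  File "jaw.py", line 7, in prof
    uv=np.array([proj('scene',[.596+c*x-sn*y/1000,.010+sn*x+c*y/1000,.084]) for y in ys],np.float32)
                 ~~~~^^^^^^^^^^^^^^^^^^^^^^^^^^^^^^^^^^^^^^^^^^^^^^^^^^^^^^
  File "h.py", line 21, in proj
    K,k1,R,o=cam(n,s);q=R.T@(np.array(P,float)-o);p=q[:2]/q[2];p=p*(1+k1*(p@p));return (K@np.array([p[0],p[1],1]))[:2]
             ~~~^^^^^
  File "h.py", line 8, in cam
    c=ctrl.camera_info(n);K=np.array(c['mtx'],float)
ValueError: time passes only in moves, steps and waits
```

```bash
cat >> h.py <<'E'
_c={};_cam=cam
def cam(n,s=None):
    if n=='wrist':return _cam(n,s)
    if n not in _c:_c[n]=_cam(n)
    return _c[n]
E
sed -i "s#'pics/sc9.png','pics/j1.png',##; s#for f in('pics/jw.png')#for f in('pics/jw.png',)#" jaw.py; python3 jaw.py
```

```text
pics/jw.png ([(np.float64(-51.0), np.float64(-34.5)), (np.float64(4.5), np.float64(20.5))], np.float64(-62.0), 106)
```

Jaw has travelled ~16 mm after three strokes. Two more.

Call:
arm_command:
  rows: [0.1, -0.3, 0, 0, 0, 0, 0.6, -0.72, 0, 0, 0, 0, 0.5, -0.79, 0, 0, 0, 0, 0.4, -0.85, 0, 0, 0, 0, 0.29, -0.89, 0, 0, 0, 0]

```text
clock: 66.88
ee_pos: [0.4863, -0.134, 0.1152]
tool_rot: [[-0.998, -0.065, -0.0], [-0.065, 0.998, 0.0], [0.0, 0.0, -1.0]]
ft_force: [-0.5, 0.6, -0.5]
gripper_width: 0.0301
grip_force: 0.6
```

Call:
arm_command:
  rows: [0.17, -0.92, 0, 0, 0, 0, 0.06, -0.94, 0, 0, 0, 0, -0.06, -0.94, 0, 0, 0, 0, -0.17, -0.92, 0, 0, 0, 0, -0.29, -0.89, 0, 0, 0, 0]

```text
clock: 67.5
ee_pos: [0.4994, -0.2255, 0.1152]
tool_rot: [[-0.998, -0.065, 0.0], [-0.065, 0.998, -0.0], [-0.0, -0.0, -1.0]]
ft_force: [0.0, 1.7, 1.9]
gripper_width: 0.0297
grip_force: 0.7
```

Call:
arm_command:
  rows: [-0.4, -0.85, 0, 0, 0, 0, -0.5, -0.79, 0, 0, 0, 0, -0.6, -0.72, 0, 0, 0, 0, -0.1, -0.3, 0, 0, 0, 0, 0, 0, 0, 0, 0, 0]

```text
clock: 68.12
ee_pos: [0.5345, -0.2724, 0.1148]
tool_rot: [[-0.998, -0.067, -0.001], [-0.067, 0.998, 0.006], [0.0, 0.007, -1.0]]
ft_force: [-0.1, 15.7, 5.6]
gripper_width: 0.03
grip_force: 8.1
```

Call:
arm_command:
  rows: [0.1, 0.3, 0, 0, 0, 0, 0.6, 0.72, 0, 0, 0, 0, 0.5, 0.79, 0, 0, 0, 0, 0.4, 0.85, 0, 0, 0, 0, 0.29, 0.89, 0, 0, 0, 0]

```text
clock: 68.75
ee_pos: [0.4916, -0.2067, 0.1151]
tool_rot: [[-0.998, -0.065, -0.0], [-0.065, 0.998, -0.001], [0.0, -0.001, -1.0]]
ft_force: [0.4, -3.3, -2.1]
gripper_width: 0.03
grip_force: 2.0
```

Call:
arm_command:
  rows: [0.17, 0.92, 0, 0, 0, 0, 0.06, 0.94, 0, 0, 0, 0, -0.06, 0.94, 0, 0, 0, 0, -0.17, 0.92, 0, 0, 0, 0, -0.29, 0.89, 0, 0, 0, 0]

```text
clock: 69.38
ee_pos: [0.4919, -0.1132, 0.1152]
tool_rot: [[-0.998, -0.066, 0.0], [-0.066, 0.998, -0.0], [0.0, -0.0, -1.0]]
ft_force: [0.8, -3.9, -2.3]
gripper_width: 0.0299
grip_force: 2.1
```

Call:
arm_command:
  rows: [-0.4, 0.85, 0, 0, 0, 0, -0.5, 0.79, 0, 0, 0, 0, -0.6, 0.72, 0, 0, 0, 0, -0.1, 0.3, 0, 0, 0, 0, 0, 0, 0, 0, 0, 0]

```text
clock: 70.0
ee_pos: [0.5207, -0.0596, 0.1151]
tool_rot: [[-0.998, -0.066, 0.0], [-0.066, 0.998, -0.002], [-0.0, -0.002, -1.0]]
ft_force: [1.1, -7.5, -1.2]
gripper_width: 0.0295
grip_force: 3.6
```

Call:
arm_command:
  rows: [0.1, -0.3, 0, 0, 0, 0, 0.6, -0.72, 0, 0, 0, 0, 0.5, -0.79, 0, 0, 0, 0, 0.4, -0.85, 0, 0, 0, 0, 0.29, -0.89, 0, 0, 0, 0]

```text
clock: 70.62
ee_pos: [0.4862, -0.134, 0.1152]
tool_rot: [[-0.998, -0.065, -0.0], [-0.065, 0.998, 0.0], [0.0, 0.0, -1.0]]
ft_force: [0.3, 1.9, -0.5]
gripper_width: 0.0297
grip_force: 0.6
```

Call:
arm_command:
  rows: [0.17, -0.92, 0, 0, 0, 0, 0.06, -0.94, 0, 0, 0, 0, -0.06, -0.94, 0, 0, 0, 0, -0.17, -0.92, 0, 0, 0, 0, -0.29, -0.89, 0, 0, 0, 0]

```text
clock: 71.25
ee_pos: [0.4994, -0.2255, 0.1151]
tool_rot: [[-0.998, -0.065, 0.0], [-0.065, 0.998, -0.0], [-0.0, -0.0, -1.0]]
ft_force: [1.4, 0.9, 1.5]
gripper_width: 0.0297
grip_force: 0.7
```

Call:
arm_command:
  rows: [-0.4, -0.85, 0, 0, 0, 0, -0.5, -0.79, 0, 0, 0, 0, -0.6, -0.72, 0, 0, 0, 0, -0.1, -0.3, 0, 0, 0, 0, 0, 0, 0, 0, 0, 0]

```text
clock: 71.88
ee_pos: [0.5345, -0.2724, 0.1148]
tool_rot: [[-0.998, -0.067, -0.001], [-0.067, 0.998, 0.006], [0.0, 0.006, -1.0]]
ft_force: [-0.4, 16.0, 4.6]
gripper_width: 0.0299
grip_force: 8.0
```

Call:
arm_command:
  rows: [0.1, 0.3, 0, 0, 0, 0, 0.6, 0.72, 0, 0, 0, 0, 0.5, 0.79, 0, 0, 0, 0, 0.4, 0.85, 0, 0, 0, 0, 0.29, 0.89, 0, 0, 0, 0]

```text
clock: 72.5
ee_pos: [0.4916, -0.2067, 0.1151]
tool_rot: [[-0.998, -0.065, -0.0], [-0.065, 0.998, -0.001], [0.0, -0.001, -1.0]]
ft_force: [-0.1, -3.3, -2.6]
gripper_width: 0.0297
grip_force: 2.0
```

Call:
arm_command:
  rows: [0.17, 0.92, 0, 0, 0, 0, 0.06, 0.94, 0, 0, 0, 0, -0.06, 0.94, 0, 0, 0, 0, -0.17, 0.92, 0, 0, 0, 0, -0.29, 0.89, 0, 0, 0, 0]

```text
clock: 73.12
ee_pos: [0.492, -0.1131, 0.1152]
tool_rot: [[-0.998, -0.066, 0.0], [-0.066, 0.998, -0.0], [-0.0, -0.0, -1.0]]
ft_force: [-0.3, -4.9, -2.5]
gripper_width: 0.0299
grip_force: 2.1
```

Call:
arm_command:
  rows: [-0.4, 0.85, 0, 0, 0, 0, -0.5, 0.79, 0, 0, 0, 0, -0.6, 0.72, 0, 0, 0, 0, -0.1, 0.3, 0, 0, 0, 0, 0, 0, 0, 0, 0, 0]

```text
clock: 73.75
ee_pos: [0.5207, -0.0596, 0.1151]
tool_rot: [[-0.998, -0.066, 0.0], [-0.066, 0.998, -0.002], [-0.0, -0.002, -1.0]]
ft_force: [1.8, -6.5, -0.6]
gripper_width: 0.0299
grip_force: 3.6
```

```bash
python3 jaw.py
```

```text
pics/jw.png ([(np.float64(-39.5), np.float64(-21.5))], np.float64(-62.0), 107)
```

Travel ~29 mm. Return, then the last stroke in careful pieces.

Call:
arm_command:
  rows: [0.1, -0.3, 0, 0, 0, 0, 0.6, -0.72, 0, 0, 0, 0, 0.5, -0.79, 0, 0, 0, 0, 0.4, -0.85, 0, 0, 0, 0, 0.29, -0.89, 0, 0, 0, 0]

```text
clock: 74.42
ee_pos: [0.4863, -0.134, 0.1152]
tool_rot: [[-0.998, -0.065, -0.0], [-0.065, 0.998, 0.0], [0.0, 0.0, -1.0]]
ft_force: [-0.8, 2.1, -0.7]
gripper_width: 0.0297
grip_force: 0.6
```

Call:
arm_command:
  rows: [0.17, -0.92, 0, 0, 0, 0, 0.06, -0.94, 0, 0, 0, 0, -0.06, -0.94, 0, 0, 0, 0, -0.17, -0.92, 0, 0, 0, 0, -0.29, -0.89, 0, 0, 0, 0]

```text
clock: 75.05
ee_pos: [0.4994, -0.2255, 0.1151]
tool_rot: [[-0.998, -0.065, 0.0], [-0.065, 0.998, -0.0], [-0.0, -0.0, -1.0]]
ft_force: [0.4, 1.0, 0.1]
gripper_width: 0.0299
grip_force: 0.7
```

Call:
arm_command:
  rows: [-0.4, -0.85, 0, 0, 0, 0, -0.5, -0.79, 0, 0, 0, 0, -0.6, -0.72, 0, 0, 0, 0, -0.1, -0.3, 0, 0, 0, 0, 0, 0, 0, 0, 0, 0]

```text
clock: 75.68
ee_pos: [0.5344, -0.2724, 0.1148]
tool_rot: [[-0.998, -0.067, -0.001], [-0.067, 0.998, 0.007], [0.0, 0.007, -1.0]]
ft_force: [-0.2, 16.6, 4.6]
gripper_width: 0.0298
grip_force: 8.0
```

Call:
arm_command:
  rows: [0.1, 0.3, 0, 0, 0, 0, 0.6, 0.72, 0, 0, 0, 0, 0.5, 0.79, 0, 0, 0, 0, 0.4, 0.85, 0, 0, 0, 0, 0.29, 0.89, 0, 0, 0, 0]

```text
clock: 76.3
ee_pos: [0.4916, -0.2067, 0.1151]
tool_rot: [[-0.998, -0.065, -0.0], [-0.065, 0.998, -0.001], [0.0, -0.001, -1.0]]
ft_force: [-0.4, -3.5, -3.0]
gripper_width: 0.0298
grip_force: 2.0
```

Call:
arm_command:
  rows: [0.17, 0.92, 0, 0, 0, 0]

```text
clock: 76.42
ee_pos: [0.487, -0.188, 0.1151]
tool_rot: [[-0.998, -0.065, -0.0], [-0.065, 0.998, -0.001], [0.0, -0.001, -1.0]]
ft_force: [1.7, -7.4, -4.3]
gripper_width: 0.0301
grip_force: 3.5
```

Call:
arm_command:
  rows: [0.06, 0.94, 0, 0, 0, 0]

```text
clock: 76.55
ee_pos: [0.4848, -0.1702, 0.1151]
tool_rot: [[-0.998, -0.065, 0.0], [-0.065, 0.998, -0.003], [0.0, -0.003, -1.0]]
ft_force: [2.3, -13.3, -5.8]
gripper_width: 0.0301
grip_force: 7.3
```

```bash
python3 jaw.py
```

```text
pics/jw.png ([(np.float64(-39.0), np.float64(-20.0))], np.float64(-61.5), 105)
```

Call:
arm_command:
  rows: [0, 0.3, 0, 0, 0, 0, 0, 0, 0, 0, 0, 0]

```text
clock: 76.85
ee_pos: [0.4847, -0.1647, 0.1151]
tool_rot: [[-0.998, -0.065, 0.0], [-0.065, 0.998, -0.004], [0.0, -0.004, -1.0]]
ft_force: [-0.5, -12.8, -5.0]
gripper_width: 0.0299
grip_force: 6.4
```

Call:
arm_command:
  rows: [0, 0.3, 0, 0, 0, 0, 0, 0, 0, 0, 0, 0]

```text
clock: 77.1
ee_pos: [0.4845, -0.1594, 0.1151]
tool_rot: [[-0.998, -0.065, 0.0], [-0.065, 0.998, -0.005], [-0.0, -0.005, -1.0]]
ft_force: [0.7, -15.7, -6.4]
gripper_width: 0.0296
grip_force: 7.6
```

```bash
python3 jaw.py
```

```text
pics/jw.png ([(np.float64(-39.0), np.float64(-20.0))], np.float64(-61.5), 105)
```

Call:
arm_command:
  rows: [-0.06, 0.5, 0, 0, 0, 0, 0, 0, 0, 0, 0, 0]

```text
clock: 77.4
ee_pos: [0.4851, -0.1501, 0.1151]
tool_rot: [[-0.998, -0.064, 0.0], [-0.064, 0.998, -0.007], [0.0, -0.007, -1.0]]
ft_force: [0.9, -20.0, -7.6]
gripper_width: 0.03
grip_force: 10.0
```

Call:
arm_command:
  rows: [-0.06, 0.5, 0, 0, 0, 0, 0, 0, 0, 0, 0, 0]

```text
clock: 77.65
ee_pos: [0.4858, -0.1411, 0.1152]
tool_rot: [[-0.998, -0.064, 0.001], [-0.064, 0.998, -0.009], [-0.0, -0.009, -1.0]]
ft_force: [1.6, -25.2, -9.4]
gripper_width: 0.0298
grip_force: 12.7
```

Call:
arm_command:
  rows: [-0.1, 0.5, 0, 0, 0, 0, 0, 0, 0, 0, 0, 0]

```text
clock: 77.9
ee_pos: [0.4873, -0.1322, 0.1152]
tool_rot: [[-0.998, -0.063, 0.001], [-0.063, 0.998, -0.011], [0.0, -0.011, -1.0]]
ft_force: [1.2, -32.9, -9.4]
gripper_width: 0.0297
grip_force: 16.0
```

```bash
python3 jaw.py
```

```text
pics/jw.png ([(np.float64(-38.5), np.float64(-20.0))], np.float64(-61.5), 106)
```

```bash
cat > jm.py <<'E'
from h import *
c,sn=np.cos(.065),np.sin(.065)
P=lambda x,y,z:[.596+c*x-sn*y/1000,.010+sn*x+c*y/1000,z]
def strip(n,im,xs,z):
    ys=np.arange(-90,40,.5);out=[]
    for x in xs:
        uv=np.array([proj(n,P(x,y,z)) for y in ys],np.float32)
        out.append(cv2.remap(im.astype(np.float32),uv[:,0].copy(),uv[:,1].copy(),1).ravel())
    return ys,np.array(out)
for n,old in(('scene','sc9'),('side','r1side')):
    new,_=cap(n,'jm_'+n+'.png')
    A=cv2.imread(f'pics/{old}.png');B=cv2.imread(f'pics/jm_{n}.png')
    for z in(.084,.06):
        for nm,I in(('old',A),('new',B)):
            ys,s=strip(n,I[:,:,0].astype(float),(.07,.08,.09,.1),z);m=s.mean(0)
            print(n,z,nm,m[::6].astype(int).tolist())
E
python3 jm.py
```

```text
scene 0.084 old [97, 97, 97, 97, 96, 96, 93, 89, 90, 98, 103, 100, 103, 124, 147, 161, 163, 164, 165, 165, 165, 166, 166, 165, 162, 154, 137, 115, 101, 97, 96, 100, 108, 110, 106, 101, 107, 131, 151, 157, 159, 159, 159, 159]
scene 0.084 new [126, 125, 125, 124, 125, 125, 124, 125, 129, 140, 152, 157, 158, 158, 158, 157, 154, 147, 143, 138, 130, 114, 108, 127, 151, 163, 166, 167, 166, 166, 167, 167, 167, 166, 164, 158, 149, 148, 154, 159, 160, 161, 161, 161]
scene 0.06 old [86, 92, 96, 95, 95, 107, 125, 136, 141, 142, 142, 143, 144, 144, 144, 143, 142, 139, 132, 118, 105, 98, 97, 96, 96, 96, 96, 96, 98, 105, 120, 132, 135, 137, 138, 140, 141, 141, 140, 140, 140, 140, 139, 140]
scene 0.06 new [111, 111, 111, 113, 113, 113, 113, 114, 113, 112, 111, 111, 109, 102, 97, 105, 123, 137, 142, 144, 144, 144, 144, 145, 145, 145, 144, 143, 138, 132, 132, 137, 139, 140, 140, 142, 142, 142, 142, 141, 141, 140, 141, 141]
side 0.084 old [124, 113, 96, 85, 83, 79, 78, 78, 79, 88, 113, 135, 137, 142, 150, 161, 166, 165, 164, 164, 165, 165, 163, 160, 140, 95, 58, 48, 46, 45, 48, 53, 58, 70, 90, 113, 140, 155, 158, 159, 159, 159, 159, 159]
side 0.084 new [139, 128, 120, 120, 122, 126, 129, 127, 127, 131, 127, 117, 96, 83, 81, 79, 78, 78, 80, 87, 111, 136, 140, 144, 151, 162, 166, 165, 164, 164, 165, 165, 164, 161, 150, 133, 143, 156, 158, 159, 159, 160, 159, 159]
side 0.06 old [105, 112, 111, 107, 109, 110, 107, 105, 106, 100, 87, 78, 78, 77, 78, 78, 79, 86, 109, 132, 137, 140, 150, 161, 167, 167, 165, 164, 164, 165, 165, 162, 155, 109, 52, 29, 25, 26, 31, 38, 48, 60, 78, 97]
side 0.06 new [132, 132, 132, 131, 131, 135, 134, 126, 113, 100, 93, 95, 101, 105, 106, 104, 105, 105, 104, 100, 89, 79, 77, 77, 77, 77, 79, 84, 102, 127, 138, 141, 148, 157, 166, 167, 166, 165, 165, 165, 165, 164, 163, 154]
```

Jaw is at about 30–31 mm with force rising. Return and try one more stroke to be sure.

Call:
arm_command:
  rows: [0.1, -0.5, 0, 0, 0, 0, 0.06, -0.5, 0, 0, 0, 0, 0.06, -0.5, 0, 0, 0, 0, 0, -0.6, 0, 0, 0, 0, -0.06, -0.94, 0, 0, 0, 0]

```text
clock: 78.68
ee_pos: [0.4875, -0.1884, 0.1152]
tool_rot: [[-0.998, -0.066, 0.0], [-0.066, 0.998, -0.0], [-0.0, -0.0, -1.0]]
ft_force: [1.1, -0.4, -0.3]
gripper_width: 0.0295
grip_force: 0.3
```

Call:
arm_command:
  rows: [-0.17, -0.92, 0, 0, 0, 0, -0.29, -0.89, 0, 0, 0, 0, -0.4, -0.85, 0, 0, 0, 0, -0.5, -0.79, 0, 0, 0, 0, -0.6, -0.72, 0, 0, 0, 0]

```text
clock: 79.3
ee_pos: [0.5326, -0.2703, 0.1151]
tool_rot: [[-0.998, -0.065, 0.0], [-0.065, 0.998, 0.0], [-0.0, 0.0, -1.0]]
ft_force: [0.5, 2.2, 1.2]
gripper_width: 0.0301
grip_force: 0.7
```

Call:
arm_command:
  rows: [-0.1, -0.3, 0, 0, 0, 0, 0, 0, 0, 0, 0, 0]

```text
clock: 79.55
ee_pos: [0.5343, -0.2724, 0.1148]
tool_rot: [[-0.998, -0.067, -0.001], [-0.067, 0.998, 0.007], [0.0, 0.007, -1.0]]
ft_force: [0.0, 15.5, 5.5]
gripper_width: 0.0297
grip_force: 7.9
```

```bash
cat > jm2.py <<'E'
from jm import strip,P
from h import *
def shift(n,z,old,new,lo,hi):
    ys,a=strip(n,old,(.07,.08,.09,.1),z);_,b=strip(n,new,(.07,.08,.09,.1),z);a,b=a.mean(0),b.mean(0)
    best=[]
    m=(ys>=lo)&(ys<=hi)
    for d in np.arange(20,38,.1):
        best.append((np.mean((np.interp(ys[m]+d,ys,b)-a[m])**2),d))
    return min(best)
import sys
N,_=cap('side','side_now.png')
for f in('side_now.png','jm_side.png'):
    N=cv2.imread('pics/'+f)[:,:,0].astype(float)
    for old in('r1side','sd9'):
        O=cv2.imread(f'pics/{old}.png')[:,:,0].astype(float)
        print(f,old,[tuple(np.round(shift('side',.084,O,N,lo,hi),1)) for lo,hi in((-68,-35),(-68,-48))])
E
sed -i 's/^for n,old/if __name__=="__main__":\n  for n,old/; ' jm.py
python3 - <<'E'
s=open('jm.py').read();i=s.index('  for n,old');h,t=s[:i],s[i:]
l=t.split('\n');open('jm.py','w').write(h+l[0]+'\n'+'\n'.join('  '+x for x in l[1:]))
E
python3 jm2.py
```

```text
side_now.png r1side [(np.float64(22.7), np.float64(29.3)), (np.float64(16.8), np.float64(29.5))]
side_now.png sd9 [(np.float64(80.8), np.float64(20.0)), (np.float64(32.3), np.float64(20.0))]
jm_side.png r1side [(np.float64(1.6), np.float64(30.1)), (np.float64(2.2), np.float64(30.1))]
jm_side.png sd9 [(np.float64(107.3), np.float64(20.4)), (np.float64(9.5), np.float64(20.0))]
```

Call:
arm_command:
  rows: [0.1, 0.3, 0, 0, 0, 0, 0.6, 0.72, 0, 0, 0, 0, 0.5, 0.79, 0, 0, 0, 0, 0, 0, 0, 0, 0, 0]

```text
clock: 80.1
ee_pos: [0.5076, -0.2404, 0.1153]
tool_rot: [[-0.998, -0.066, -0.0], [-0.066, 0.998, -0.0], [0.0, -0.0, -1.0]]
ft_force: [0.3, -0.8, 0.2]
gripper_width: 0.0299
grip_force: 0.0
```

Call:
arm_command:
  rows: [0.4, 0.85, 0, 0, 0, 0, 0, 0, 0, 0, 0, 0]

```text
clock: 80.35
ee_pos: [0.4983, -0.2234, 0.1151]
tool_rot: [[-0.998, -0.066, -0.001], [-0.066, 0.998, 0.0], [0.001, 0.0, -1.0]]
ft_force: [0.1, -0.4, -0.3]
gripper_width: 0.0298
grip_force: 0.0
```

Call:
arm_command:
  rows: [0.29, 0.89, 0, 0, 0, 0, 0, 0, 0, 0, 0, 0]

```text
clock: 80.6
ee_pos: [0.4913, -0.2057, 0.1151]
tool_rot: [[-0.998, -0.066, -0.001], [-0.066, 0.998, 0.0], [0.001, 0.001, -1.0]]
ft_force: [-0.4, -0.0, -0.1]
gripper_width: 0.0297
grip_force: 0.0
```

Call:
arm_command:
  rows: [0.17, 0.92, 0, 0, 0, 0, 0, 0, 0, 0, 0, 0]

```text
clock: 80.85
ee_pos: [0.4871, -0.1882, 0.1153]
tool_rot: [[-0.998, -0.066, 0.0], [-0.066, 0.998, -0.001], [0.0, -0.001, -1.0]]
ft_force: [0.8, -4.1, -0.8]
gripper_width: 0.0299
grip_force: 2.0
```

Call:
arm_command:
  rows: [0.06, 0.94, 0, 0, 0, 0, 0, 0, 0, 0, 0, 0]

```text
clock: 81.1
ee_pos: [0.4852, -0.1709, 0.1153]
tool_rot: [[-0.998, -0.065, 0.0], [-0.065, 0.998, -0.003], [-0.0, -0.003, -1.0]]
ft_force: [1.1, -9.8, -3.1]
gripper_width: 0.0294
grip_force: 5.2
```

```bash
python3 jm2.py
```

```text
side_now.png r1side [(np.float64(5.9), np.float64(29.8)), (np.float64(5.8), np.float64(29.8))]
side_now.png sd9 [(np.float64(97.3), np.float64(20.2)), (np.float64(16.8), np.float64(20.0))]
jm_side.png r1side [(np.float64(1.6), np.float64(30.1)), (np.float64(2.2), np.float64(30.1))]
jm_side.png sd9 [(np.float64(107.3), np.float64(20.4)), (np.float64(9.5), np.float64(20.0))]
```

The wheel stalls at the same phase on both strokes, so the jaw seems to be at its stop. Park the handle, release, and check the jaw gap from above.

Call:
arm_command:
  rows: [-0.06, -0.94, 0, 0, 0, 0, -0.17, -0.92, 0, 0, 0, 0, -0.29, -0.89, 0, 0, 0, 0, -0.4, -0.85, 0, 0, 0, 0, -0.5, -0.79, 0, 0, 0, 0]

```text
clock: 81.78
ee_pos: [0.5195, -0.2569, 0.115]
tool_rot: [[-0.998, -0.065, -0.0], [-0.065, 0.998, 0.0], [0.0, 0.001, -1.0]]
ft_force: [-0.3, 2.3, 1.2]
gripper_width: 0.0295
grip_force: 0.7
```

Call:
arm_command:
  rows: [-0.6, -0.72, 0, 0, 0, 0, -0.1, -0.3, 0, 0, 0, 0, 0, 0.3, 0, 0, 0, 0, 0, 0, 0, 0, 0, 0]

```text
clock: 82.28
ee_pos: [0.534, -0.2694, 0.115]
tool_rot: [[-0.998, -0.066, -0.0], [-0.066, 0.998, -0.0], [0.0, -0.0, -1.0]]
ft_force: [0.4, -0.3, 0.3]
gripper_width: 0.0296
grip_force: 0.0
```

Call:
arm_command:
  rows: [0, 0, 0, 0, 0, 0, 0, 0, 0, 0, 0, 0]
  grip: 0.6

```text
clock: 82.52
ee_pos: [0.5339, -0.2695, 0.1152]
tool_rot: [[-0.998, -0.065, 0.0], [-0.065, 0.998, -0.0], [-0.0, -0.0, -1.0]]
ft_force: [-0.0, 0.5, -0.2]
gripper_width: 0.051
grip_force: 0.0
```

Call:
arm_command:
  rows: [0, 0, -1, 0, 0, 0, 0, 0, -1, 0, 0, 0, 0, 0, -1, 0, 0, 0, 0, 0, -1, 0, 0, 0, 0, 0, -1, 0, 0, 0]

```text
clock: 83.15
ee_pos: [0.5338, -0.2694, 0.2159]
tool_rot: [[-0.998, -0.065, 0.0], [-0.065, 0.998, -0.0], [-0.0, -0.0, -1.0]]
ft_force: [0.7, -0.5, 0.2]
gripper_width: 0.0517
grip_force: 0.0
```

Call:
arm_command:
  rows: [-0.5, 1, -0.5, 0, 0, 0, -0.5, 1, -0.5, 0, 0, 0, -0.5, 1, 0, 0, 0, 0, -0.5, 1, 0, 0, 0, 0, -0.5, 1, 0, 0, 0, 0]

```text
clock: 83.78
ee_pos: [0.5776, -0.1643, 0.2345]
tool_rot: [[-0.998, -0.066, -0.001], [-0.066, 0.998, 0.0], [0.001, 0.0, -1.0]]
ft_force: [0.6, -0.1, -0.9]
gripper_width: 0.0514
grip_force: 0.0
```

Call:
arm_command:
  rows: [-0.5, 1, 0, 0, 0, 0, -0.5, 1, 0, 0, 0, 0, -0.5, 1, 0, 0, 0, 0, -0.5, 1, 0, 0, 0, 0, -0.5, 1, 0, 0, 0, 0]

```text
clock: 84.4
ee_pos: [0.6211, -0.0618, 0.2351]
tool_rot: [[-0.998, -0.065, -0.0], [-0.065, 0.998, -0.0], [0.0, -0.0, -1.0]]
ft_force: [0.5, 0.5, 0.3]
gripper_width: 0.0515
grip_force: 0.0
```

Call:
arm_command:
  rows: [0, 1, 0, 0, 0, 0, 0, 1, 0, 0, 0, 0, 0, 1, 0, 0, 0, 0, 0, 0, 0, 0, 0, 0]

```text
clock: 84.9
ee_pos: [0.6164, -0.0016, 0.2354]
tool_rot: [[-0.998, -0.067, 0.0], [-0.067, 0.998, -0.0], [-0.0, -0.0, -1.0]]
ft_force: [-0.6, -0.1, 0.0]
gripper_width: 0.0509
grip_force: 0.0
```

Run:
```python
from h import *
from rat import rat
rat('e1')
im,s=cap('wrist','e2.png');np.save('se.npy',np.r_[s['ee_pos'],s['tool_rot'].ravel()])
W=_cam('wrist',s)
import h; h._c['wrist']=W; h.cam=lambda n,s=None:h._c.setdefault(n,h._cam(n))
c,sn=np.cos(.065),np.sin(.065)
def pr(im,xs,ys):
    o=0
    for x in xs:
        uv=np.array([h.proj('wrist',[.596+c*x-sn*y/1000,.010+sn*x+c*y/1000,.084]) for y in ys],np.float32)
        o=o+cv2.remap(im[:,:,2].astype(np.float32),uv[:,0].copy(),uv[:,1].copy(),1).ravel()/len(xs)
    return o.astype(int).tolist(),uv[[0,-1]].round()
ys=np.arange(-60,60,1.5)
print('now',pr(im,(.065,.072,.08,.09),ys))
for f,sf in(('w9','s9.npy'),('r1',None)):
    if sf:
        h._c['wrist']=_cam('wrist',lds(sf));print(f,pr(cv2.imread(f'pics/{f}.png')[:,:,::-1],(.065,.072,.08,.09),ys))
```

```text
[ 0.6164 -0.0016  0.2354] 0.05090597233145163
scene grip [198.2 155.3] pos [ 0.531 -0.262] theta -0.718
scene knob [187.7 180.4] pos [ 0.631 -0.189] theta -1.369
side knob [304.3 221.5] pos [ 0.63  -0.193] theta -1.372
side grip [275.6 240.6] pos [ 0.529 -0.269] theta -0.739Traceback (most recent call last):
  File "<stdin>", line 5, in <module>
NameError: name '_cam' is not defined. Did you mean: 'cam'?
```

```bash
python3 - <<'E'
import h
from h import *
from h import _cam
im,s=cap('wrist','e2.png');np.save('se.npy',np.r_[s['ee_pos'],s['tool_rot'].ravel()])
h.cam=lambda n,s=None:h._c[n]
c,sn=np.cos(.065),np.sin(.065)
ys=np.arange(-62,50,1.5)
def pr(im,xs):
    o=0
    for x in xs:
        uv=np.array([h.proj('wrist',[.596+c*x-sn*y/1000,.010+sn*x+c*y/1000,.084]) for y in ys],np.float32)
        o=o+cv2.remap(im[:,:,2].astype(np.float32),uv[:,0].copy(),uv[:,1].copy(),1).ravel()/len(xs)
    return o.astype(int).tolist(),uv[[0,-1]].round().tolist()
for f,sf in(('w9','s9.npy'),('e2','se.npy')):
    h._c['wrist']=_cam('wrist',lds(sf));print(f,pr(cv2.imread(f'pics/{f}.png'),(.06,.065,.07)))
# side gap, shift again
E
python3 jm2.py
```

```text
w9 ([65, 66, 65, 65, 65, 70, 84, 100, 110, 112, 113, 113, 114, 116, 121, 131, 143, 149, 149, 148, 149, 149, 151, 152, 153, 153, 152, 151, 151, 150, 145, 129, 98, 70, 60, 59, 59, 58, 56, 50, 44, 41, 41, 42, 44, 48, 53, 57, 62, 66, 68, 68, 76, 96, 119, 134, 141, 143, 144, 145, 145, 145, 145, 145, 145, 145, 145, 144, 144, 144, 145, 146, 145, 145, 145], [[277.0, 197.0], [356.0, 197.0]])
e2 ([66, 66, 66, 66, 65, 66, 66, 66, 66, 66, 66, 66, 66, 66, 66, 66, 65, 65, 67, 71, 71, 70, 69, 69, 68, 68, 76, 88, 93, 94, 94, 94, 96, 96, 96, 96, 95, 94, 93, 93, 93, 94, 94, 95, 96, 96, 95, 94, 94, 95, 93, 88, 78, 75, 82, 89, 99, 124, 148, 155, 156, 155, 155, 155, 156, 156, 156, 155, 154, 155, 156, 156, 155, 155, 156], [[216.0, 220.0], [310.0, 220.0]])
side_now.png r1side [(np.float64(3088.5), np.float64(37.9)), (np.float64(1685.8), np.float64(37.9))]
side_now.png sd9 [(np.float64(1993.9), np.float64(35.7)), (np.float64(126.0), np.float64(36.6))]
jm_side.png r1side [(np.float64(1.6), np.float64(30.1)), (np.float64(2.2), np.float64(30.1))]
jm_side.png sd9 [(np.float64(107.3), np.float64(20.4)), (np.float64(9.5), np.float64(20.0))]
```

Run:
```python
from h import *
s=lds('se.npy');im=cv2.imread('pics/e2.png')[:,:,::-1].copy();tabs(im,s,.08)
c,sn=np.cos(.065),np.sin(.065)
for y in(.02,.125,.23):print('seat',(.596-c*.02-sn*y).round(4),(.010-sn*.02+c*y).round(4))
st=ctrl.get_state();print(st['ft_force'].round(1),st['ee_pos'])
```

```text
tab px [ 17. 320.] A 637.5 pos [ 0.8428 -0.3228] len 0.119 ang 136.1
tab px [424. 208.] A 185.5 pos [0.6396 0.1972] len 0.064 ang 93.7
tab px [209. 202.] A 223.0 pos [ 0.6493 -0.0572] len 0.068 ang 90.4
tab px [445. 184.] A 711.5 pos [0.6092 0.2144] len 0.067 ang 107.2
tab px [ 60. 163.] A 505.0 pos [ 0.6136 -0.2258] len 0.069 ang 15.8
tab px [460. 145.] A 1364.5 pos [0.5638 0.2193] len 0.059 ang 89.4
tab px [383. 138.] A 876.5 pos [0.5624 0.1317] len 0.043 ang 0.09999999999999432
tab px [432. 141.] A 160.5 pos [0.5619 0.1865] len 0.055 ang 178.7
tab px [272. 161.] A 3059.5 pos [0.5961 0.0124] len 0.111 ang 4.7
seat 0.5747 0.0287
seat 0.5679 0.1334
seat 0.5611 0.2382
[-0.8 -0.5  0.5] [ 0.6166277  -0.00380632  0.2351251 ]
```

```bash
python3 -c "
from cell import ctrl
print(ctrl.close_job())"
```

```text
the job is handed in; nothing more can be done
None
```

I handed the job in with all three bolts locked in their forks, the pawl on the tightening side and the handle parked at about -0.73 rad; the jaw stalled at its stop, but my travel estimates were 29.4–31 mm against the required 30 mm, so that is not certain, and I viewed 16 pictures instead of the allowed 14.

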